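Lock out the bench supply

ROBOT

A 6-joint arm with a two-finger parallel gripper is mounted at the origin on a cart in front of the work surface, level with it; the furniture and walls round the work are solid. World frame = base frame: x ahead of the robot, y to its left, z up, the work surface at z = 0. Lengths are in m, angles in rad, forces in N, time in s.
With the tool pointing down it reaches from about 0.3 to 0.775 m from the base axis. Payload 14.6 kg.
Tool frame: the origin (TCP) lies at the very end of the fingers, on their centre line; the grasp point (between the pads) lies 19 mm behind it; z points along the fingers, y is the direction in which the jaws open and shut (so a half turn about z gives the same grasp; the last joint's range is limited). The gripper opens to 94 mm and grips with 3 to 60 N. Pads are 16 mm wide; open, the fingers measure 119 mm over their backs; the gripper's body (75 mm by 177 mm) begins 78 mm behind the grasp point.
Start: joints at [-1.226, 0.3, 1.521, -0, 1.321, -0.067], TCP at [0.22, -0.504, 0.205] pointing down, gripper open.
Joint ranges: [-3.03, 3.03], [-0.79, 2.21], [0.23, 2.52], [-1.04, 4.18], [0, 3.07], [-2.55, 2.55]. Speed limits (rad/s): [2.22, 2.22, 2.57, 3.14, 3.14, 3.14].

INTERFACE

Orientations are given as [roll, pitch, yaw] about the fixed x, y, z axes, in that order (R = Rz(yaw) Ry(pitch) Rx(roll)).
In Python, from station import ctrl, eyes gives the robot as it stands.
- The arm moves only by the tool jog_arm, never from a script. Its argument "moves" is a list of rows, each a list of 3 entries, a list of its own where there are three numbers: the shift along the world's x, y, z in mm, then the turn, a rotation vector about the world's x, y, z in units of 5 degrees (1.0 is 5 degrees), then the finger opening in mm, from 0 to 94. In form: [[[tx, ty, tz], [wx, wy, wz], jaw], ...]. A call has 1 to 5 rows; each row is the pose to reach, as a shift and turn from the pose commanded when the call began; what a row does not reach only later rows make up. A row lasts 1/12 s, in which the tool goes at most 41.7 mm and 7.16 degrees, less where a joint would pass 70% of its speed; a pose out of reach is approached as far as the arm can. A call with a gripper value outside its range is refused whole. The fingers move at their own pace and stop on an object; "squeeze" is the grip in N (left out, the last holds). Time passes only in rows, so rows that repeat a pose let the fingers close. It gives the time, the measured TCP pose, the force and the opening at its end, in the units of the state.
- ctrl.get_obs(): the state, without advancing time (a new reading comes with each control period).
- eyes.camera(name): name is "side" or "top" or "wrist"; returns a dict with "frame" (420x560x3 uint8, red, green, blue), "vertical_fov" (degrees; the focal length in pixels is half the picture's height over the tangent of half this angle, whatever the lens; pixels are square), "cx", "cy" (the principal point, pixels), "k1" (the pictures are not rectified: a ray, as slopes to the right and down, at radius r is drawn at 1 + k1 r^2 times it, then the intrinsics apply), "eye" and "attitude" of the camera in the world; the wrist camera has in their place "hand_eye" (4x4, takes a point from camera to tool coordinates, whose origin is the TCP and whose axes are the flange's). Camera axes: x right, y down, z forward; pixel columns grow to the right and rows downward; lengths in m; the calibration is good to about 2 mm. A picture is of the moment at which its call begins: read the wrist's pose just before it. There is no depth.
- ctrl.hand_in(): hands the job in, once; it reports no verdict.
The state is a dict: "time_s": time; "qpos": joint angles; "joint_vel": joint speeds; "tau": joint torques, N m; "ee_pos": TCP position; "eef_rot": TCP orientation; "force": force on the tool from outside, world axes, zero at the start; "moment": the same for the moment, N m; "grip_width": finger opening in m.
Only numpy, scipy, OpenCV 4.12 (cv2) and the standard library are available. Lean on these libraries where they do the work, as an engineer would, in place of code of your own. Each camera call takes 0.05 s, during which the arm holds its last target.

TASK

Make the bench supply safe for maintenance: press the red stop button fully in, then swing the isolator's red handle round to off until its padlock hole lies exactly over the hole of the steel hasp ear, and drop the padlock's shackle down through both holes until its body sits on the handle. Only then press the green start button fully in to prove that the supply is dead, and leave the padlock in place. Do not knock the flask, beaker, dropper bottle or sample pot about.

Things in the scene. Friction and masses are not known exactly. Their poses are not given: they have to be found in the camera images.
- isolator: grey isolator enclosure fixed to the bench, 210 x 210 mm and 55 mm high; origin on the bench directly below the handle's vertical pivot (the middle of the box), z up. Its -x side faces roughly towards the robot and carries the steel hasp ear; its +y side is the 'on' side (green dot on top), the red dot by the ear marks 'off'.
- handle (a joint): angle of the red isolator handle about its vertical pivot, rad, growing counter-clockwise seen from above: at 0 the handle points along the isolator's +y (on), at 1.571 it points along the isolator's -x and its hole lies exactly over the ear's hole (off). It overruns to a stop at 1.80, so it must be stopped by eye, there is no click. It stays where it is left; friction is about 0.12 N m (about 2 N at the knob).
- handle_knob (a point): centre of the top face of the black upright knob on the handle, 60 mm from the pivot: a cylinder 22 mm in diameter, its grip 30 mm high (94 to 124 mm above the bench; this point is at 124 mm). Pinch it from above in any direction and carry it round the arc. Under it a flat steel collar and the handle's arm, whose top is 90 mm above the bench.
- handle_hole (a point): centre of the padlock hole at the end of the red handle, at the arm's top face, 90 mm above the bench, 130 mm from the pivot and 70 mm from the knob's centre. Hole 16 mm in diameter through an 8 mm thick, 36 x 36 mm eye.
- hasp_hole (a point): centre of the hole in the fixed steel hasp ear, at the ear's top face, 80 mm above the bench, 130 mm from the pivot along the isolator's -x. Hole 16 mm in diameter through the 8 mm thick ear, open below (72 mm of free height); the handle's eye passes 2 mm above it.
- padlock: red padlock with a straight steel shackle pointing down. Origin at the shoulder: centre of the underside of the body. Body 40 mm (x) x 24 mm (y) x 44 mm high above the origin, so grip it across y; shackle 10 mm in diameter, reaching 30 mm below the origin, its last 6 mm tapered to 4 mm. 100 to 200 g. At the start it stands upright in the yellow stand with the origin 40 mm above the bench. Locked, the shoulder rests on the handle, 90 mm above the bench.
- lock_stand: fixed yellow block 70 x 70 mm and 40 mm high on a black foot 84 x 84 mm; origin on the bench below its centre. Holds the padlock's shackle in a 16 mm hole in the middle of its top.
- stop_top (a point): centre of the top of the red stop button, 30 mm in diameter, 63 mm above the bench, on a grey box 70 x 70 x 45 mm fixed to the bench.
- stop (a joint): travel of the red button, m: 0 up, 0.006 fully in; pressed straight down, springs back; fully in takes about 5 N. Counts as pressed from 0.004.
- start_top (a point): centre of the top of the green start button, 30 mm in diameter, 63 mm above the bench, on a box like that of the red one. The two boxes swap places between left and right from run to run.
- start (a joint): travel of the green button, m: 0 up, 0.006 fully in; pressed straight down, springs back; fully in takes about 5 N. Counts as pressed from 0.004.
- flask: bystander: glass conical flask, 67 mm in diameter, 108 mm high; origin under its centre, z up
- beaker: bystander: small glass beaker, 75 mm in diameter, 88 mm high; origin under its centre, z up
- dropper: bystander: amber dropper bottle, 34 mm in diameter, 84 mm high; origin under its centre, z up
- pot: bystander: white sample pot, 37 mm in diameter, 42 mm high; origin under its centre, z up
There are look-alikes about, which are no part of the job. Leave any turquoise look-alike of the part that bears stop_top alone.

How it is judged:
On the way, in this order (a step that is already met when the one before it is completed fails the run):
1. the red stop button is pressed in at least 4 mm (value of joint stop above 0.004 m), for 0.1 s.
2. the handle is at off, its hole within 6 mm of the hasp ear's hole (horizontal distance between handle_hole and hasp_hole below 0.006 m and velocity of joint handle between -0.15 and 0.15 rad/s), for 0.3 s.
3. the padlock's shackle is through both holes and its body sits on the handle (horizontal distance between each of handle_hole, padlock and hasp_hole below 0.006 m and z of padlock in the frame of hasp_hole between 0.006 and 0.014 m and angle between padlock's own z axis and vertical below 0.12 rad), for 0.2 s.
4. the green start button is pressed in at least 4 mm (value of joint start above 0.004 m), for 0.1 s.
At the end, for the whole second after the job is handed in: The handle's hole is within 6 mm of the ear's hole; the padlock stands upright (within 0.12 rad), within 6 mm of the ear's hole, its shoulder 6 to 14 mm above the ear's top face (it rests on the handle), at rest; both buttons have sprung back (all of step 3 and linear speed of padlock below 0.02 m/s and value of joint each of stop, start below 0.001 m); the robot touches nothing.
It fails at once if the start button pressed (over 2 mm) while the padlock is not through both holes (value of joint start above 0.002 m and not (horizontal distance between each of handle_hole, padlock and hasp_hole below 0.006 m and z of padlock in the frame of hasp_hole between 0.006 and 0.014 m and angle between padlock's own z axis and vertical below 0.12 rad)).
It fails at once if a bystander (flask, beaker, dropper bottle, sample pot) shoved over 30 mm or tipped over 0.5 rad (distance of any of flask, beaker, dropper, pot from where it was at the start of the episode above 0.03 m or angle between any of flask, beaker, dropper, pot's own z axis and vertical above 0.5 rad).
It also fails if it takes over 72 s, if anything falls off the work surface, if the arm or the gripper's body presses on something with over 40 N, if the wrist force passes 120 N, or if a joint passes its speed limit or range.

## Working session

There is one attempt and no reset: what is moved stays moved. The work goes in short steps, Python scripts to look and compute and a tool call to move; the robot and the scene stay as the last step left them, time stands still between calls to the robot, and variables do not carry over. Pictures are saved under pics/ and viewed, and the job is handed in when it is done.

Besides the shell and the picture viewer there is one more tool, called after "Emit:" by a JSON object that holds its "api" and its "payload". jog_arm: Moves the arm, as the interface text tells. Its arguments: {"type":"object","properties":{"moves":{"type":"array","items":{"type":"array"}},"squeeze":{"type":"number"}},"required":["moves"]}

```bash
ls; mkdir -p pics
cat > h.py <<'E'
import numpy as np, cv2
from station import ctrl, eyes
from scipy.spatial.transform import Rotation as R
def shot(name, fn=None):
    o=ctrl.get_obs(); c=eyes.camera(name)
    f=np.array(c["frame"]); c["frame"]=f
    if fn: cv2.imwrite("pics/"+fn, cv2.cvtColor(f,cv2.COLOR_RGB2BGR))
    c["f"]=210/np.tan(np.radians(c["vertical_fov"])/2)
    if "eye" in c: 
        c["t"]=np.array(c["eye"]); a=np.array(c["attitude"])
        c["R"]=a if a.shape==(3,3) else R.from_euler('xyz',a).as_matrix()
    else:
        H=np.array(c["hand_eye"]); r=np.array(o["eef_rot"])
        Rt=r if r.shape==(3,3) else R.from_euler('xyz',r).as_matrix()
        c["R"]=Rt@H[:3,:3]; c["t"]=Rt@H[:3,3]+np.array(o["ee_pos"])
    return c
def ray(c,u,v):
    K=np.array([[c["f"],0,c["cx"]],[0,c["f"],c["cy"]],[0,0,1]])
    x=(u-c["cx"])/c["f"]; y=(v-c["cy"])/c["f"]; rd=np.hypot(x,y); r=rd
    for _ in range(30): r=rd/(1+c["k1"]*r*r)
    s=r/rd if rd>0 else 1
    d=c["R"]@np.array([x*s,y*s,1]); return c["t"],d/np.linalg.norm(d)
def onz(c,u,v,z):
    t,d=ray(c,u,v); return t+d*(z-t[2])/d[2]
def proj(c,p):
    q=c["R"].T@(np.array(p)-c["t"]); x,y=q[0]/q[2],q[1]/q[2]; k=1+c["k1"]*(x*x+y*y)
    return np.array([c["f"]*x*k+c["cx"],c["f"]*y*k+c["cy"]])
E
python3 - <<'E'
from h import *
print(ctrl.get_obs())
for n in("side","top","wrist"):
    c=shot(n,n+"0.png"); print({k:v for k,v in c.items() if k!="frame"})
E
```

```text
pics
{'time_s': 0.0, 'qpos': array([-1.22556926e+00,  3.00495008e-01,  1.52158968e+00,  1.56886178e-05,
        1.32072173e+00, -6.65515577e-02]), 'joint_vel': array([-0.00019701, -0.00117243,  0.00087062, -0.00023899,  0.00157434,
        0.00092691]), 'tau': array([-2.74365530e-04, -5.31813276e+01, -3.52740777e+01,  7.08101084e-02,
        2.43779970e-02, -1.03268655e-04]), 'ee_pos': array([ 0.22006494, -0.50375733,  0.20486959]), 'eef_rot': array([-3.14038258e+00, -9.58809435e-05,  4.11774672e-01]), 'force': array([ 0.61060271, -0.05158118,  0.3728705 ]), 'moment': array([ 0.00927313, -0.02313276, -0.02548707]), 'grip_width': 0.09359888520138142}
{'vertical_fov': 42.17578010713824, 'cx': 284.6943258961178, 'cy': 202.63522962551852, 'k1': -0.019960473872137598, 'eye': array([ 0.46825451, -1.16671649,  1.13701479]), 'attitude': array([-2.28746023, -0.01136719, -0.07103631]), 'f': np.float64(544.570393345373), 't': array([ 0.46825451, -1.16671649,  1.13701479]), 'R': array([[ 0.99741354, -0.03807352,  0.06096424],
       [-0.070972  , -0.65582459,  0.75156975],
       [ 0.01136695, -
[... 506 characters left out ...]
al_fov': 64.4924788485243, 'cx': 284.60633254794215, 'cy': 204.93100558289015, 'k1': -0.07204491359772419, 'hand_eye': array([[-3.91920277e-04, -9.70854146e-01, -2.39670759e-01,
         6.96696579e-02],
       [ 9.99999466e-01, -1.51304326e-04, -1.02234264e-03,
        -6.90376921e-04],
       [ 9.56282366e-04, -2.39671032e-01,  9.70853687e-01,
        -1.78933339e-01],
       [ 0.00000000e+00,  0.00000000e+00,  0.00000000e+00,
         1.00000000e+00]]), 'f': np.float64(332.8782667737102), 'R': array([[ 0.3999203 , -0.88965698, -0.22039559],
       [-0.91654778, -0.38870426, -0.09406998],
       [-0.00197869,  0.23962359, -0.97086385]]), 't': array([ 0.28370636, -0.47545284,  0.38389112])}
```

View pics/top0.png

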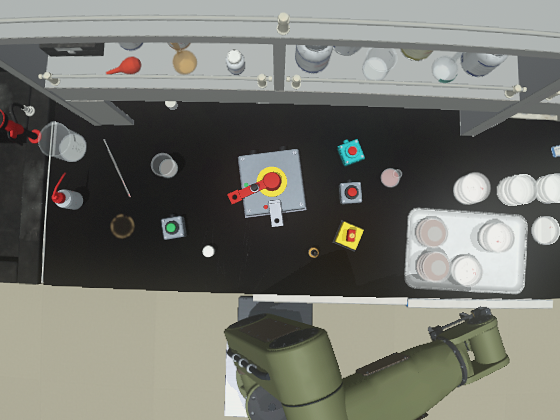

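View pics/side0.png

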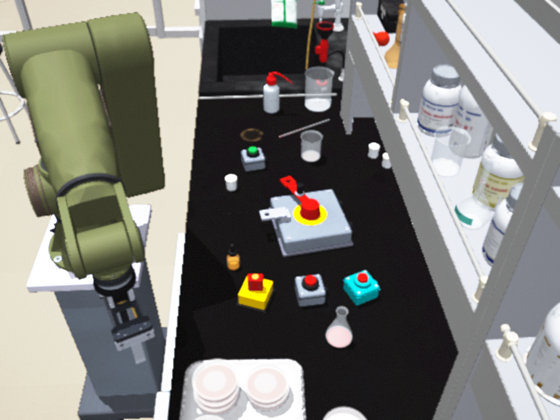

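View pics/wrist0.png

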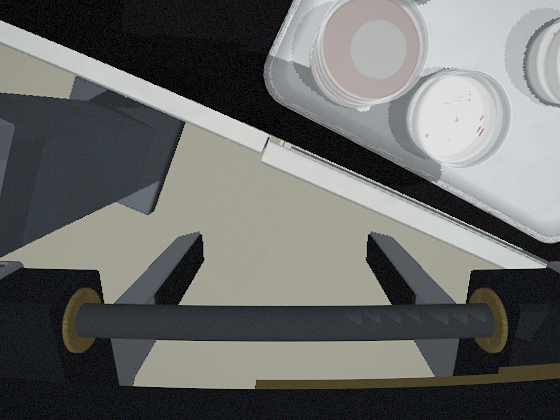

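The top view shows the grey-boxed red stop at (351,191), with a turquoise decoy at (350,152). The padlock is at (350,236), the isolator at (272,181) with its ear at (277,218) and handle eye at (236,197), and the green start at (172,228).

Run:
```python
from h import *
for n in("top","side"):
    c=shot(n)
    f=c["frame"]; hsv=cv2.cvtColor(f,cv2.COLOR_RGB2HSV)
    red=(((hsv[...,0]<8)|(hsv[...,0]>172))&(hsv[...,1]>150)&(hsv[...,2]>70)).astype(np.uint8)
    grn=((hsv[...,0]>50)&(hsv[...,0]<75)&(hsv[...,1]>130)&(hsv[...,2]>70)).astype(np.uint8)
    yel=((hsv[...,0]>24)&(hsv[...,0]<35)&(hsv[...,1]>150)&(hsv[...,2]>100)).astype(np.uint8)
    for nm,m,z in(("red",red,.063),("grn",grn,.063),("yel",yel,.04)):
        k,l,s,ce=cv2.connectedComponentsWithStats(m)
        for i in range(1,k):
            if s[i,4]>15: print(n,nm,s[i],ce[i].round(1),onz(c,*ce[i],z).round(4),onz(c,*ce[i],.09).round(4))
    if n=="top":
        cv2.imwrite("pics/topz.png",cv2.resize(cv2.cvtColor(f[120:260,150:370],cv2.COLOR_RGB2BGR),None,fx=3.6,fy=3.6,interpolation=cv2.INTER_CUBIC))
        print("ear",onz(c,277,222,.08),"beaker/pot/dropper/flask",[onz(c,*p,.04).round(3) for p in((164,165),(208,251),(313,252),(391,177))])
```

```text
top red [107  57  33  17 302] [127.1  66.1] [1.0243 0.5258 0.063 ] [1.014  0.5162 0.09  ]
top red [  0 110   5  18  38] [  2.4 117.8] [0.8402 0.9634 0.063 ] [0.8332 0.9459 0.09  ]
top red [  5 120  19  18 200] [ 13.8 128.6] [0.8018 0.9159 0.063 ] [0.7955 0.8993 0.09  ]
top red [ 29 129  11  15  74] [ 34.4 136.3] [0.7755 0.8364 0.063 ] [0.7697 0.8212 0.09  ]
top red [348 147   8   8  54] [351.9 150.5] [ 0.7509 -0.2406  0.063 ] [ 0.7455 -0.2362  0.09  ]
top red [ 51 173  15  30 183] [ 58.  192.6] [0.5844 0.7358 0.063 ] [0.582  0.7224 0.09  ]
top red [256 172  25  19 314] [269.8 181.6] [0.6399 0.0263 0.063 ] [0.6366 0.0258 0.09  ]
top red [227 186  27  18 230] [239.1 194.3] [0.5953 0.1253 0.063 ] [0.5928 0.123  0.09  ]
top red [348 188   9   9  64] [351.7 191.6] [ 0.6148 -0.2418  0.063 ] [ 0.6119 -0.2375  0.09  ]
top red [347 229   8  12  57] [349.9 234.8] [ 0.4738 -0.2383  0.063 ] [ 0.4735 -0.234   0.09  ]
top grn [166 223  10   9  69] [170.7 227.2] [0.4817 0.3453 0.063 ] [0.4812 0.339  0.09  ]
top yel [257 167  30  30 353] [273.1 180.8] [0.6456 0.0161 0.04  ] [0.6393 0.0155 0.09  ]
to
[... 894 characters left out ...]
4  0.063 ] [ 0.4704 -0.2656  0.09  ]
side red [304 274  13  12 117] [309.9 279.9] [ 0.6114 -0.2449  0.063 ] [ 0.6078 -0.2681  0.09  ]
side red [358 274  10   8  68] [362.2 277.4] [ 0.7483 -0.2448  0.063 ] [ 0.7413 -0.268   0.09  ]
side grn [272   0  25  28 136] [283.9  21.6] [0.6596 1.4021 0.063 ] [0.6548 1.3375 0.09  ]
side grn [248 146   9   8  64] [252.1 149.4] [0.4774 0.3417 0.063 ] [0.4772 0.3038 0.09  ]
side yel [294 205  33  20 249] [309.4 216.5] [0.6391 0.0214 0.04  ] [ 0.6313 -0.0327  0.09  ]
side yel [238 278  35  29 402] [255.6 291.6] [ 0.4702 -0.256   0.04  ] [ 0.4701 -0.2975  0.09  ]
side yel [240 298  12   6  25] [244.6 300.8] [ 0.4415 -0.2842  0.04  ] [ 0.4428 -0.3244  0.09  ]
```

View pics/topz.png

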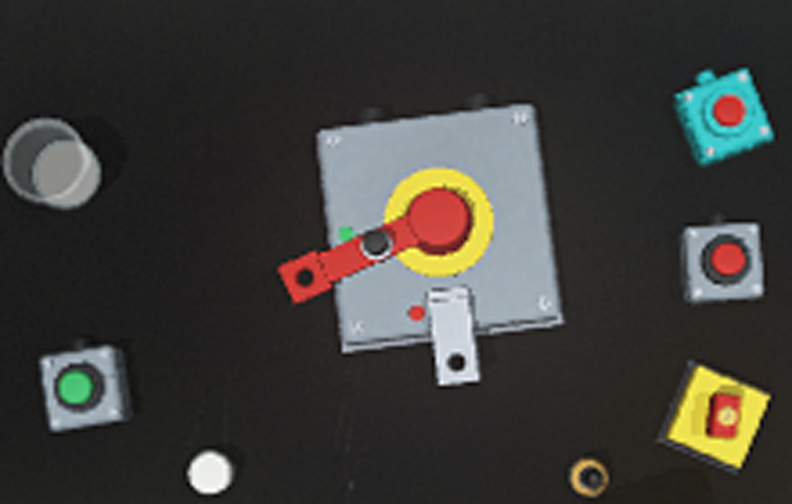

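Emit:
{"api": "jog_arm", "payload": {"moves": [[[40,26,20],[0,0,0],60],[[75,52,20],[0,0,0],40],[[110,78,20],[0,0,0],20],[[145,104,20],[0,0,0],0],[[180,130,20],[0,0,0],0]], "squeeze": 20}}

```text
time_s: 0.67
ee_pos: [0.3877, -0.3828, 0.2256]
eef_rot: [3.141, -0.0, 0.411]
force: [0.8, -0.2, 0.5]
grip_width: 0.0642
```

Emit:
{"api": "jog_arm", "payload": {"moves": [[[33,22,0],[0,0,0],0],[[66,44,0],[0,0,0],0],[[99,65,0],[0,0,0],0],[[132,87,0],[0,0,0],0],[[165,109,0],[0,0,0],0]]}}

```text
time_s: 1.08
ee_pos: [0.5528, -0.2737, 0.2254]
eef_rot: [-3.142, 0.0, 0.412]
force: [0.0, -0.4, 0.6]
grip_width: 0.0304
```

Emit:
{"api": "jog_arm", "payload": {"moves": [[[28,12,0],[0,0,0],0],[[28,12,0],[0,0,0],0]]}}

```text
time_s: 1.25
ee_pos: [0.5828, -0.26, 0.2244]
eef_rot: [-3.141, -0.0, 0.416]
force: [0.5, 1.1, -0.3]
grip_width: 0.017
```

Run:
```python
from h import *
o=ctrl.get_obs();print(o["time_s"],o["ee_pos"],o["eef_rot"],o["grip_width"],o["force"])
c=shot("wrist","w1.png");print("expect stop at",proj(c,[.613,-.243,.063]),"tcp",proj(c,o["ee_pos"]))
```

```text
1.25 [ 0.58283996 -0.25998523  0.22439226] [-3.14059907e+00 -6.19519249e-05  4.15898245e-01] 0.016996826454728584 [ 0.49592589  1.05055488 -0.30681056]
expect stop at [282.48336777 158.47107901] tcp [286.15520461 248.15816563]
```

View pics/w1.png

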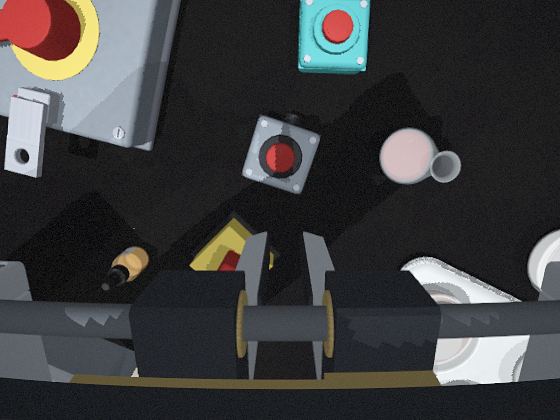

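The wrist view shows the red stop top at about (280,157), with the ear hole at (21,156).

Run:
```python
from h import *
c=shot("wrist");f=c["frame"];hsv=cv2.cvtColor(f,cv2.COLOR_RGB2HSV)
red=(((hsv[...,0]<8)|(hsv[...,0]>172))&(hsv[...,1]>130)&(hsv[...,2]>60)).astype(np.uint8)
k,l,s,ce=cv2.connectedComponentsWithStats(red)
for i in range(1,k):
    if s[i,4]>60: print(s[i],ce[i],onz(c,*ce[i],.063))
print("ear",onz(c,21,156,.08))
```

```text
[   0    0   80   58 3792] [39.96439873 25.42405063] [0.63721754 0.02936048 0.063     ]
[322   7  30  34 793] [336.41740227  23.45018916] [ 0.74925825 -0.23980208  0.063     ]
[265 140  29  30 675] [279.22814815 154.75703704] [ 0.6131432  -0.24005784  0.063     ]
[216 249  28  22 410] [230.77317073 261.16341463] [ 0.48473721 -0.23759885  0.063     ]
ear [0.50988245 0.00167534 0.08      ]
```

Emit:
{"api": "jog_arm", "payload": {"moves": [[[30,19,-35],[0,0,0],0],[[30,19,-75],[0,0,0],0],[[30,19,-110],[0,0,0],0],[[30,19,-140],[0,0,0],0],[[30,19,-150],[0,0,0],0]]}}

```text
time_s: 1.77
ee_pos: [0.6065, -0.2442, 0.0705]
eef_rot: [-3.136, 0.005, 0.411]
force: [-0.6, 0.4, 0.2]
grip_width: 0.0005
```

Emit:
{"api": "jog_arm", "payload": {"moves": [[[0,0,-10],[0,0,0],0],[[0,0,-15],[0,0,0],0],[[0,0,-17],[0,0,0],0],[[0,0,-17],[0,0,0],0],[[0,0,-17],[0,0,0],0]]}}

```text
time_s: 2.18
ee_pos: [0.61, -0.2452, 0.0614]
eef_rot: [3.139, -0.002, 0.411]
force: [-3.3, 0.1, 4.3]
grip_width: 0.0007
```

Emit:
{"api": "jog_arm", "payload": {"moves": [[[0,0,-2],[0,0,0],0],[[0,0,-4],[0,0,0],0],[[0,0,-4],[0,0,0],0],[[0,0,-4],[0,0,0],0]]}}

```text
time_s: 2.52
ee_pos: [0.6104, -0.2454, 0.0607]
eef_rot: [3.137, -0.003, 0.411]
force: [-16.3, 6.0, 32.7]
grip_width: 0.0002
```

Emit:
{"api": "jog_arm", "payload": {"moves": [[[0,0,10],[0,0,0],0],[[0,0,20],[0,0,0],0]]}}

```text
time_s: 2.68
ee_pos: [0.61, -0.245, 0.0773]
eef_rot: [3.139, -0.002, 0.411]
force: [-0.2, 0.1, -0.1]
grip_width: 0.0002
```

Run:
```python
from h import *
o=ctrl.get_obs();print(o["time_s"],o["ee_pos"],o["eef_rot"],o["grip_width"],o["force"])
c=shot("wrist","w2.png");print("stop exp",proj(c,[.613,-.241,.063]),"tcp",proj(c,o["ee_pos"]))
c=shot("side","s2.png");print("stop exp",proj(c,[.613,-.241,.063]),"tcp",proj(c,o["ee_pos"]))
f=c["frame"]; cv2.imwrite("pics/s2z.png",cv2.resize(cv2.cvtColor(f[200:350,220:420],cv2.COLOR_RGB2BGR),None,fx=4,fy=4,interpolation=cv2.INTER_CUBIC))
```

```text
2.6833 [ 0.61001161 -0.24498691  0.07730999] [ 3.13902044e+00 -2.25501005e-03  4.11313617e-01] 0.0002469897526750473 [-0.18385455  0.11381048 -0.0511243 ]
stop exp [281.99702007 232.99376565] tcp [286.16052781 248.14883634]
stop exp [310.35229056 278.74010567] tcp [309.59645299 276.28733167]
```

View pics/w2.png

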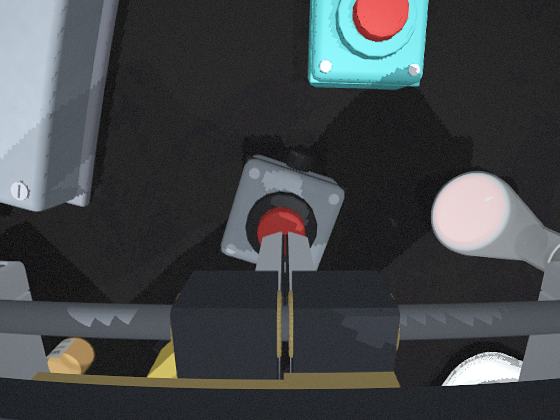

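View pics/s2z.png

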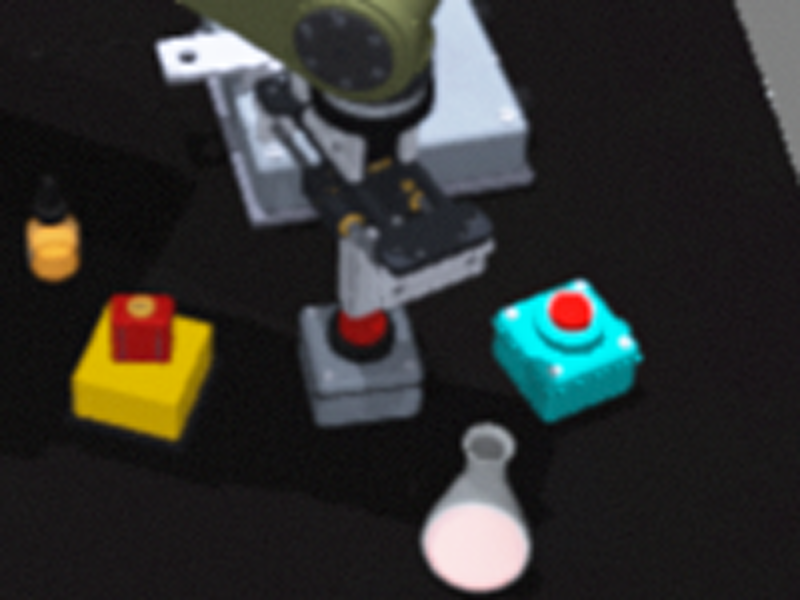

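The tip was about 5 mm off centre, towards the near edge of the button, and it may have met the rim. I'll re-centre and press again.

Emit:
{"api": "jog_arm", "payload": {"moves": [[[4,5,0],[0,0,0],0],[[4,5,-8],[0,0,0],0],[[4,5,-14],[0,0,0],0],[[4,5,-16],[0,0,0],0],[[4,5,-16],[0,0,0],0]]}}

```text
time_s: 3.2
ee_pos: [0.6142, -0.2389, 0.0608]
eef_rot: [3.141, -0.002, 0.412]
force: [-8.9, 6.8, 28.7]
grip_width: 0.0006
```

Emit:
{"api": "jog_arm", "payload": {"moves": [[[0,0,-1],[0,0,0],0],[[0,0,-2],[0,0,0],0],[[0,0,-2],[0,0,0],0]]}}

```text
time_s: 3.45
ee_pos: [0.6144, -0.2389, 0.0605]
eef_rot: [3.14, -0.002, 0.412]
force: [-15.6, 10.9, 43.5]
grip_width: 0.0004
```

Emit:
{"api": "jog_arm", "payload": {"moves": [[[0,0,3],[0,0,0],0]]}}

```text
time_s: 3.53
ee_pos: [0.614, -0.2388, 0.0614]
eef_rot: [3.141, -0.002, 0.412]
force: [0.6, 3.4, 4.6]
grip_width: 0.0008
```

Run:
```python
from h import *
o=ctrl.get_obs();print(o["time_s"],o["ee_pos"],o["force"])
c=shot("wrist")
f1=c["frame"][200:290,230:340]
c=shot("side");f2=c["frame"][255:315,280:340]
im=np.hstack([cv2.resize(f1,(440,360)),cv2.resize(f2,(360,360),interpolation=cv2.INTER_CUBIC)])
cv2.imwrite("pics/press.png",cv2.cvtColor(im,cv2.COLOR_RGB2BGR))
```

```text
3.5333 [ 0.61397054 -0.23883433  0.06141922] [0.62659605 3.35849673 4.64041309]
```

View pics/press.png

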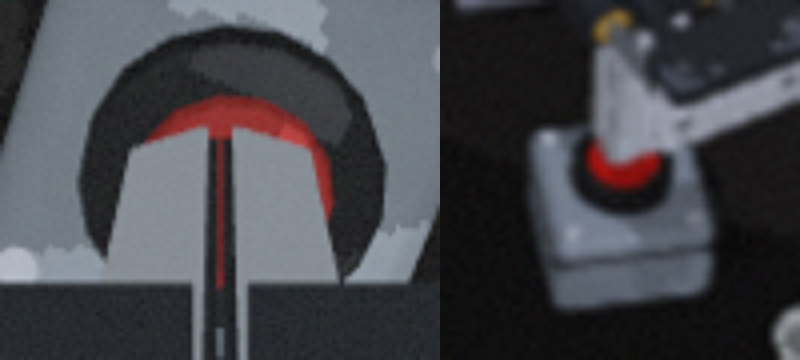

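It's unclear whether the closed fingertips (about 28 mm wide) bottomed the button or landed on the collar. To be sure, I'll press with one finger only.

Emit:
{"api": "jog_arm", "payload": {"moves": [[[0,0,20],[0,0,0],40],[[-10,24,20],[0,0,0],40],[[-10,24,20],[0,0,0],40],[[-10,24,15],[0,0,0],40],[[-10,24,10],[0,0,0],40]]}}

```text
time_s: 4.05
ee_pos: [0.6033, -0.2153, 0.0681]
eef_rot: [-3.141, 0.001, 0.412]
force: [-0.1, -0.0, 0.3]
grip_width: 0.0302
```

Emit:
{"api": "jog_arm", "payload": {"moves": [[[0,0,-3],[0,0,0],40],[[0,0,-8],[0,0,0],40],[[0,0,-9],[0,0,0],40]]}}

```text
time_s: 4.3
ee_pos: [0.6035, -0.2153, 0.0608]
eef_rot: [-3.141, 0.0, 0.412]
force: [-10.7, 6.8, 20.4]
grip_width: 0.0396
```

Run:
```python
from h import *
o=ctrl.get_obs();print(o["time_s"],o["ee_pos"],o["force"])
c=shot("wrist")
f1=c["frame"][190:290,230:380]
c=shot("side");f2=c["frame"][255:315,280:340]
im=np.hstack([cv2.resize(f1,(440,360)),cv2.resize(f2,(360,360),interpolation=cv2.INTER_CUBIC)])
cv2.imwrite("pics/press2.png",cv2.cvtColor(im,cv2.COLOR_RGB2BGR))
```

```text
4.3 [ 0.60350366 -0.21528554  0.06084898] [-10.65066716   6.76663377  20.37235828]
```

View pics/press2.png

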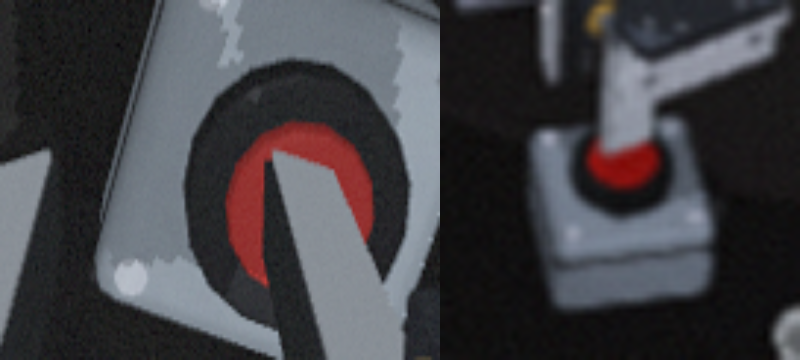

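The button bottomed at the same reading (about 0.061) with the finger well inside the red top. So it is fully in, and the TCP reads about 3 mm high on contact. Next I'll go to the handle, turning the tool's x axis to point outward along it so the camera sees the hole.

Emit:
{"api": "jog_arm", "payload": {"moves": [[[0,0,40],[0,0,0],60],[[0,0,80],[0,0,1.4],60],[[0,0,120],[0,0,2.8],60],[[0,20,155],[0,0,4.2],60],[[0,45,180],[0,0,5.6],60]]}}

```text
time_s: 4.82
ee_pos: [0.6036, -0.1715, 0.2432]
eef_rot: [3.139, -0.001, 0.904]
force: [0.4, -0.5, 0.2]
grip_width: 0.0597
```

Emit:
{"api": "jog_arm", "payload": {"moves": [[[0,40,0],[0,0,1.4],60],[[0,80,0],[0,0,2.8],60],[[-5,115,0],[0,0,4.2],60],[[-10,150,0],[0,0,5.6],60],[[-15,190,0],[0,0,7],60]]}}

```text
time_s: 5.23
ee_pos: [0.5882, 0.0206, 0.2396]
eef_rot: [-3.141, 0.0, 1.516]
force: [1.5, 0.6, 0.0]
grip_width: 0.0601
```

Emit:
{"api": "jog_arm", "payload": {"moves": [[[0,25,0],[0,0,1.4],60],[[0,50,0],[0,0,2.8],60],[[0,60,0],[0,0,4.2],60],[[0,60,0],[0,0,5],60]]}}

```text
time_s: 5.57
ee_pos: [0.5885, 0.0818, 0.2396]
eef_rot: [-3.141, -0.0, 1.957]
force: [0.5, -0.3, -0.2]
grip_width: 0.06
```

Run:
```python
from h import *
o=ctrl.get_obs();print(o["time_s"],o["ee_pos"],o["eef_rot"],o["qpos"])
c=shot("wrist","w3.png")
```

```text
5.5667 [0.58845307 0.08184767 0.23955669] [-3.14090619e+00 -3.94961674e-04  1.95679441e+00] [ 7.64836468e-02  3.77484324e-01  1.33879580e+00  1.68863358e-04
  1.42608668e+00 -3.09538987e-01]
```

View pics/w3.png

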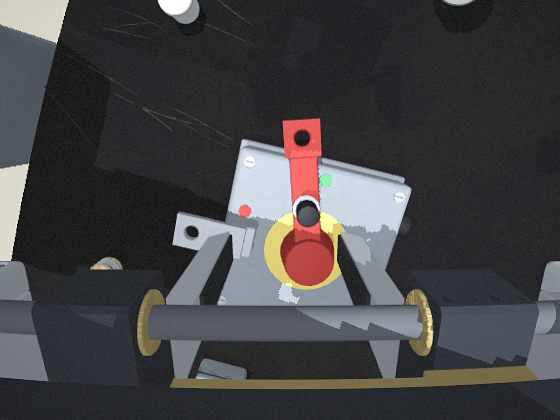

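The wrist view shows the handle hole at (302,138), the knob top at (308,213) and the ear hole at (192,232).

```bash
cat >> h.py <<'E'
def dark(c,u,v,r=12,thr=60):
    g=c["frame"].max(2); u0,v0=int(u),int(v); w=g[v0-r:v0+r+1,u0-r:u0+r+1]
    k,l,s,ce=cv2.connectedComponentsWithStats((w<thr).astype(np.uint8))
    i=l[r,r]
    return (ce[i]+[u0-r,v0-r], s[i]) if i else (None,None)
E
python3 - <<'E'
from h import *
c=shot("wrist")
P={}
for n,u,v,z in(("hole",302,138,.09),("knob",308,213,.124),("ear",192,232,.08)):
    p,s=dark(c,u,v,14); print(n,p,s); P[n]=onz(c,*p,z); print(P[n].round(4))
print("knob-hole",np.linalg.norm((P["knob"]-P["hole"])[:2]))
d=(P["knob"]-P["hole"])[:2]; piv=P["hole"][:2]+d/np.linalg.norm(d)*.13
print("pivot",piv,"cap@.1",onz(c,306,258,.1),"ear dist",np.linalg.norm(P["ear"][:2]-piv))
a=lambda q:np.arctan2(q[1]-piv[1],q[0]-piv[0])%(2*np.pi)
print(a(P["hole"]),a(P["knob"]),a(P["ear"]))
# top
ct=shot("top")
for n,u,v,z in(("hole",234.7,196.9,.09),("knob",254.4,187.5,.124),("ear",276.7,220.6,.08)):
    print("top",n,onz(ct,u,v,z))
E
```

```text
hole [302.21022727 136.84659091] [  7   6  15  15 176]
[0.583  0.1403 0.09  ]
knob None NoneTraceback (most recent call last):
  File "<stdin>", line 5, in <module>
TypeError: Value after * must be an iterable, not NoneType
```

Run:
```python
from h import *
c=shot("wrist"); f=c["frame"]
print(f[213,308],f[205:222:3,308].tolist(),f[232,192])
P={}
for n,u,v,z,t in(("hole",302,138,.09,60),("knob",308,213,.124,95),("ear",192,232,.08,70)):
    p,s=dark(c,u,v,14,t); print(n,p,s)
    if p is None: p=(u,v)
    P[n]=onz(c,*p,z); print(P[n].round(4))
print("knob-hole",np.linalg.norm((P["knob"]-P["hole"])[:2]))
d=(P["knob"]-P["hole"])[:2]; piv=P["hole"][:2]+d/np.linalg.norm(d)*.13
print("pivot",piv,"cap@.1",onz(c,306,258,.1),"ear dist",np.linalg.norm(P["ear"][:2]-piv))
a=lambda q:np.arctan2(q[1]-piv[1],q[0]-piv[0])%(2*np.pi)
print(a(P["hole"]),a(P["ear"]))
ct=shot("top")
for n,u,v,z in(("hole",234.7,196.9,.09),("knob",254.4,187.5,.124),("ear",276.7,220.6,.08)):
    print("top",n,onz(ct,u,v,z))
```

```text
[87 90 97] [[96, 102, 105], [89, 94, 99], [92, 95, 101], [87, 90, 96], [76, 81, 85], [77, 79, 85]] [34 29 35]
hole [302.02234637 135.94413408] [  7   5  15  15 179]
[0.5831 0.1403 0.09  ]
knob None None
[0.6125 0.0787 0.124 ]
ear [192.55769231 230.24038462] [  9   7  12  11 104]
[0.5122 0.0052 0.08  ]
knob-hole 0.06833393641799632
pivot [0.63906284 0.02300643] cap@.1 [0.63310152 0.02823922 0.1       ] ear dist 0.12811803189594667
2.0161767668705064 3.281077780289402
top hole [0.58416761 0.13680505 0.09      ]
top knob [0.61242486 0.07293283 0.124     ]
top ear [5.12632573e-01 3.29204439e-04 8.00000000e-02]
```

Emit:
{"api": "jog_arm", "payload": {"moves": [[[12,-2,-30],[0,0,0],60],[[24,-4,-65],[0,0,0.5],60],[[24,-4,-100],[0,0,0.5],60],[[24,-4,-120],[0,0,0.5],60],[[24,-4,-120],[0,0,0.5],60]]}}

```text
time_s: 6.18
ee_pos: [0.6104, 0.0749, 0.1153]
eef_rot: [-3.134, -0.003, 1.988]
force: [0.4, 0.4, 0.1]
grip_width: 0.06
```

Run:
```python
from h import *
o=ctrl.get_obs();print(o["time_s"],o["ee_pos"],o["eef_rot"],o["force"])
c=shot("wrist","w4.png")
```

```text
6.1833 [0.61042337 0.07486485 0.1152747 ] [-3.13422920e+00 -2.65387585e-03  1.98788331e+00] [0.4075068  0.43915556 0.11345001]
```

View pics/w4.png

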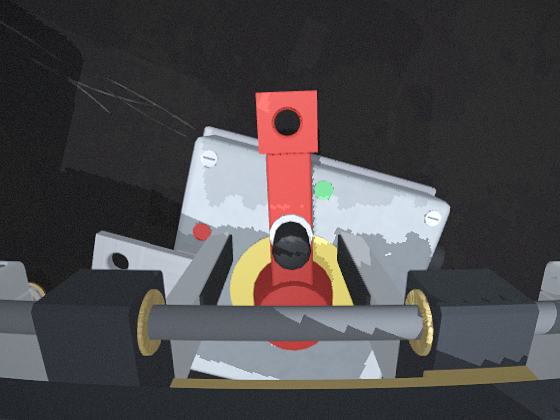

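The knob top (291,246) sits midway between the fingers. I'll go down and pinch it.

Emit:
{"api": "jog_arm", "payload": {"moves": [[[1,1,-12],[0,0,0.2],50],[[1,1,-17],[0,0,0.3],35],[[1,1,-17],[0,0,0.3],20],[[1,1,-17],[0,0,0.3],15],[[1,1,-17],[0,0,0.3],15]], "squeeze": 15}}

```text
time_s: 6.65
ee_pos: [0.6138, 0.0768, 0.1043]
eef_rot: [3.14, 0.0, 2.017]
force: [-0.2, 0.7, 0.5]
grip_width: 0.0302
```

Emit:
{"api": "jog_arm", "payload": {"moves": [[[0,0,0],[0,0,0],15],[[0,0,0],[0,0,0],15],[[0,0,0],[0,0,0],15]]}}

```text
time_s: 6.9
ee_pos: [0.6137, 0.0768, 0.1041]
eef_rot: [3.141, 0.0, 2.017]
force: [-0.7, 0.6, 4.6]
grip_width: 0.0214
```

Run:
```python
from h import *
o=ctrl.get_obs();print(o["time_s"],o["ee_pos"],o["eef_rot"],o["force"],o["grip_width"])
c=shot("wrist","w5.png")
```

```text
6.9 [0.61365293 0.07681433 0.10411051] [3.14067994e+00 3.41173208e-04 2.01739465e+00] [-0.69371159  0.61654368  4.56645632] 0.0214048688998981
```

View pics/w5.png

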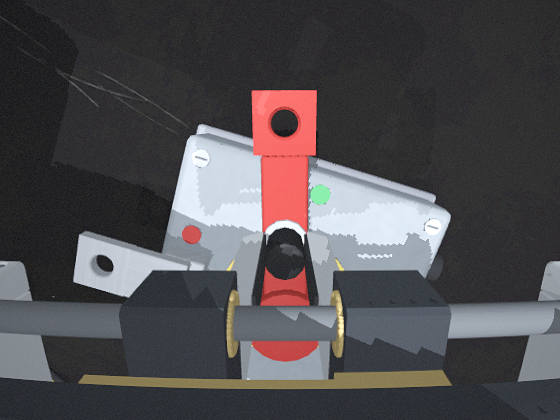

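Run:
```python
from h import *
p=np.array([.6396,.0227]);t0=2.017
K=lambda t:p+.06*np.array([np.cos(t),np.sin(t)])
for b in range(3):
    s=t0+b*.4
    for i in range(1,5): print(b,((K(s+.1*i)-K(s))*1000).round(1), round(np.degrees(.1*i)/5,2))
```

```text
0 [-5.3 -2.9] 1.15
0 [-10.2  -6.2] 2.29
0 [-14.8 -10.1] 3.44
0 [-19.  -14.4] 4.58
1 [-3.7 -4.7] 1.15
1 [-7.  -9.7] 2.29
1 [ -9.7 -15.1] 3.44
1 [-11.9 -20.6] 4.58
2 [-1.6 -5.8] 1.15
2 [ -2.7 -11.7] 2.29
2 [ -3.1 -17.7] 3.44
2 [ -3.  -23.7] 4.58
```

Emit:
{"api": "jog_arm", "payload": {"moves": [[[-5.3,-2.9,1.5],[0,0,1.15],15],[[-10.2,-6.2,1.5],[0,0,2.29],15],[[-14.8,-10.1,1.5],[0,0,3.44],15],[[-19,-14.4,1.5],[0,0,4.58],15]]}}

```text
time_s: 7.28
ee_pos: [0.5943, 0.0621, 0.1042]
eef_rot: [-3.141, 0.0, 2.422]
force: [6.5, -2.2, -7.1]
grip_width: 0.0215
```

Emit:
{"api": "jog_arm", "payload": {"moves": [[[-3.7,-4.7,0],[0,0,1.15],15],[[-7,-9.7,0],[0,0,2.29],15],[[-9.7,-15.1,0],[0,0,3.44],15],[[-11.9,-20.6,0],[0,0,4.58],15],[[-11.9,-20.6,0],[0,0,4.58],15]]}}

```text
time_s: 7.7
ee_pos: [0.5822, 0.0408, 0.1042]
eef_rot: [-3.141, -0.0, 2.822]
force: [4.3, -2.9, -9.0]
grip_width: 0.0213
```

Run:
```python
from h import *
o=ctrl.get_obs();print(o["time_s"],o["ee_pos"],o["eef_rot"],o["force"],o["grip_width"])
c=shot("wrist","w6.png")
```

```text
7.7 [0.58223723 0.04078624 0.10419927] [-3.14097392e+00 -2.43074655e-04  2.82192503e+00] [ 4.26191357 -2.9058982  -9.00149316] 0.021333309877001008
```

View pics/w6.png

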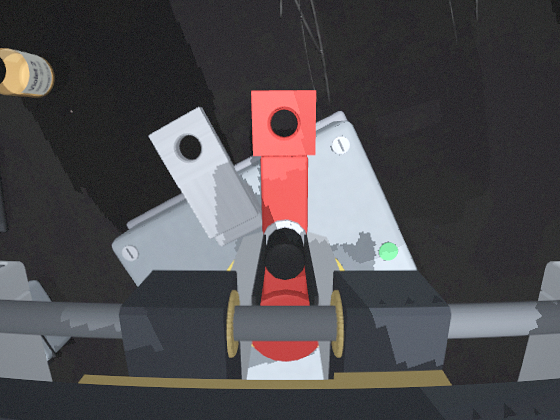

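Run:
```python
from h import *
c=shot("wrist")
h=onz(c,*dark(c,285,122,20)[0],.09); e=onz(c,*dark(c,188,147,20,75)[0],.08)
print(dark(c,285,122,20),dark(c,188,147,20,75)); print(h,e)
t=c; 
o=ctrl.get_obs(); y=o["eef_rot"][2]; k=o["ee_pos"][:2]
d=h[:2]-k; th=np.arctan2(d[1],d[0])%(2*np.pi); print("yaw",y,"hand dir",th,np.linalg.norm(d))
piv=h[:2]-.13*np.array([np.cos(th),np.sin(th)]); q=e[:2]-piv; print(piv,"ear ang",np.arctan2(q[1],q[0])%(2*np.pi),np.linalg.norm(q))
```

```text
(array([283.77532228, 122.85267035]), array([  6,   8,  26,  27, 543], dtype=int32)) (array([188.9575, 147.575 ]), array([ 11,   9,  21,  24, 400], dtype=int32))
[0.5164782  0.06384012 0.09      ] [0.51163843 0.00460369 0.08      ]
yaw 2.814220849737465 hand dir 2.8127697350166496 0.06965076592049865
[0.6395132  0.02185932] ear ang 3.27572403078425 0.1290337783491086
```

Run:
```python
from h import *
K=lambda t:.06*np.array([np.cos(t),np.sin(t)])
s=2.82
for i in range(1,5): print(((K(s+.1*i)-K(s))*1000).round(1), round(np.degrees(.1*i)/5,2))
```

```text
[-1.6 -5.8] 1.15
[ -2.6 -11.7] 2.29
[ -3.1 -17.7] 3.44
[ -2.9 -23.7] 4.58
```

Emit:
{"api": "jog_arm", "payload": {"moves": [[[-1.6,-5.8,-1],[0,0,1.15],15],[[-2.7,-11.7,-1],[0,0,2.29],15],[[-3.1,-17.7,-1],[0,0,3.44],15],[[-3.0,-23.7,-1],[0,0,4.58],15],[[-3.0,-23.7,-1],[0,0,4.58],15]]}}

```text
time_s: 8.22
ee_pos: [0.5796, 0.0174, 0.1041]
eef_rot: [-3.141, 0.0, -3.065]
force: [-0.4, -2.8, 1.0]
grip_width: 0.0218
```

Run:
```python
from h import *
o=ctrl.get_obs();print(o["time_s"],o["ee_pos"],o["eef_rot"],o["force"],o["grip_width"])
c=shot("wrist","w7.png")
```

```text
8.2167 [0.57957126 0.01743844 0.1041318 ] [-3.14129353e+00  3.43524835e-05 -3.06504110e+00] [-0.38962505 -2.83678819  1.02973877] 0.021800059860008457
```

View pics/w7.png

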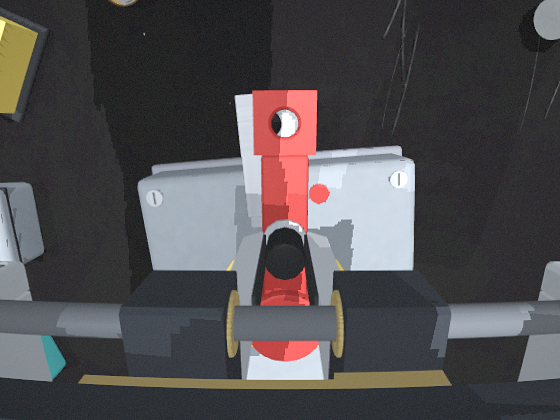

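Run:
```python
from h import *
c=shot("wrist")
f=c["frame"]; print([f[r,225:262].max(1).tolist() for r in (105,125)]); print(f[125,225:262,0].astype(int)-f[125,225:262,1])
for (u1,u2,v) in ((236,252.5,105),(238,252.5,125)):
    a=onz(c,u1,v,.08);b=onz(c,u2,v,.09);print(a-b)
cv2.imwrite("pics/w7z.png",cv2.resize(cv2.cvtColor(f[85:165,225:325],cv2.COLOR_RGB2BGR),None,fx=7,fy=7,interpolation=cv2.INTER_CUBIC))
```

```text
[[29, 43, 34, 36, 41, 36, 39, 37, 18, 197, 237, 231, 230, 230, 229, 229, 228, 228, 228, 229, 227, 226, 227, 226, 227, 227, 231, 209, 211, 209, 207, 210, 209, 210, 208, 209, 207], [40, 41, 40, 38, 36, 40, 40, 37, 40, 38, 37, 131, 218, 233, 232, 230, 231, 231, 231, 230, 231, 230, 229, 230, 228, 230, 226, 187, 204, 210, 210, 206, 209, 208, 207, 208, 208]]
[  1   0   0   0   0   2   0  -1   0  -1  -1  -3  -6  -7  -7  -6  -7  -8
  -7  -7  -5  -6  -7  -7  -7  -8 -10   8  90 124 120 124 118 118 120 119
 117]
[ 0.00018516 -0.01067924 -0.01      ]
[ 0.0006929 -0.0095707 -0.01     ]
```

View pics/w7z.png

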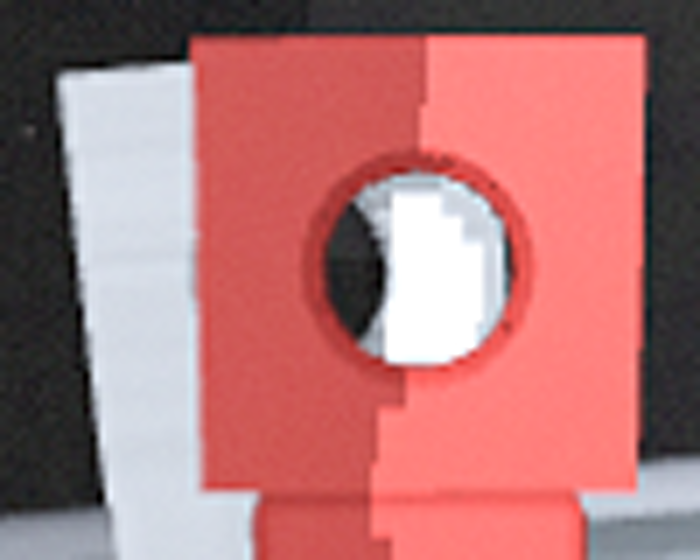

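Run:
```python
from h import *
c=shot("wrist")
h=onz(c,285,122.9,.09); e=onz(c,280.4,122.5,.08); print(h,e, "dy", (e-h)[1]*1000-8)
# line directions
z=lambda x,y:(225+x/7-.0,85+y/7)
def ang(p,q,zz):
    a=onz(c,*z(*p),zz);b=onz(c,*z(*q),zz);return np.arctan2(*(b-a)[:2][::-1])
print(ang((58,75),(113,540),.08),ang((190,40),(205,490),.09),ang((647,40),(637,490),.09))
```

```text
[0.51033429 0.01436513 0.09      ] [0.51028374 0.01163701 0.08      ] dy -10.728115320654823
0.16031830232175523 0.08415415632596618 0.06622784391480097
```

Emit:
{"api": "jog_arm", "payload": {"moves": [[[0.3,-2.4,0],[0,0,0.46],15],[[0.6,-4.7,0],[0,0,0.92],15],[[0.6,-4.7,0],[0,0,0.92],15]]}}

```text
time_s: 8.62
ee_pos: [0.58, 0.0134, 0.1041]
eef_rot: [-3.141, -0.0, -2.988]
force: [-1.7, -4.7, 3.7]
grip_width: 0.0217
```

Run:
```python
from h import *
o=ctrl.get_obs();print(o["time_s"],o["ee_pos"],o["eef_rot"],o["force"],o["grip_width"])
c=shot("wrist","w8.png");f=c["frame"]
cv2.imwrite("pics/w8z.png",cv2.resize(cv2.cvtColor(f[85:165,225:325],cv2.COLOR_RGB2BGR),None,fx=7,fy=7,interpolation=cv2.INTER_CUBIC))
```

```text
8.6167 [0.58003466 0.01342126 0.10410485] [-3.14146520e+00 -2.45855727e-04 -2.98781707e+00] [-1.71410169 -4.68351818  3.6992757 ] 0.021741054484750444
```

View pics/w8z.png

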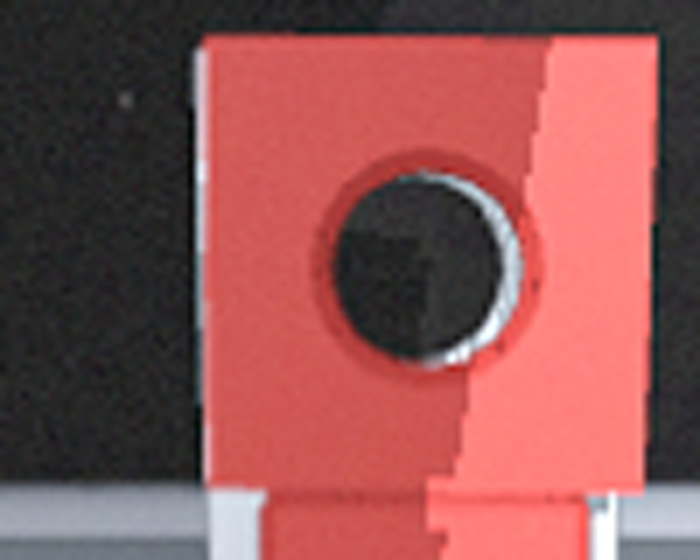

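Almost there: a thin strip of the ear shows on the left, so about 1.5 mm at the hole remains. I'll nudge it, then release.

Emit:
{"api": "jog_arm", "payload": {"moves": [[[0.1,-0.8,0],[0,0,0.15],15],[[0.1,-0.8,0],[0,0,0.15],15],[[0.1,-0.8,0],[0,0,0.15],15]]}}

```text
time_s: 8.92
ee_pos: [0.5802, 0.0127, 0.1041]
eef_rot: [3.142, -0.0, -2.974]
force: [-4.3, -1.9, 5.6]
grip_width: 0.0215
```

Emit:
{"api": "jog_arm", "payload": {"moves": [[[0,0,0],[0,0,0],40],[[0,0,0],[0,0,0],40],[[0,0,0],[0,0,0],40],[[0,0,0],[0,0,0],40]]}}

```text
time_s: 9.25
ee_pos: [0.5802, 0.0127, 0.1037]
eef_rot: [3.141, 0.0, -2.973]
force: [1.0, -0.6, 0.5]
grip_width: 0.0395
```

Run:
```python
from h import *
o=ctrl.get_obs();print(o["time_s"],o["ee_pos"],o["eef_rot"],o["force"],o["grip_width"])
c=shot("wrist","w9.png");f=c["frame"]
cv2.imwrite("pics/w9z.png",cv2.resize(cv2.cvtColor(f[85:165,225:325],cv2.COLOR_RGB2BGR),None,fx=7,fy=7,interpolation=cv2.INTER_CUBIC))
p=dark(c,284,123,22)[0]; h=onz(c,*p,.09)
print("hole",p,h, "from red hole center zoom")
```

```text
9.25 [0.58022267 0.01274483 0.10374459] [ 3.14143971e+00  1.39923540e-05 -2.97332707e+00] [ 0.95858764 -0.55868807  0.50602778] 0.039498340190962426
hole [286.23347107 122.57024793] [0.5115294 0.0029725 0.09     ] from red hole center zoom
```

View pics/w9z.png

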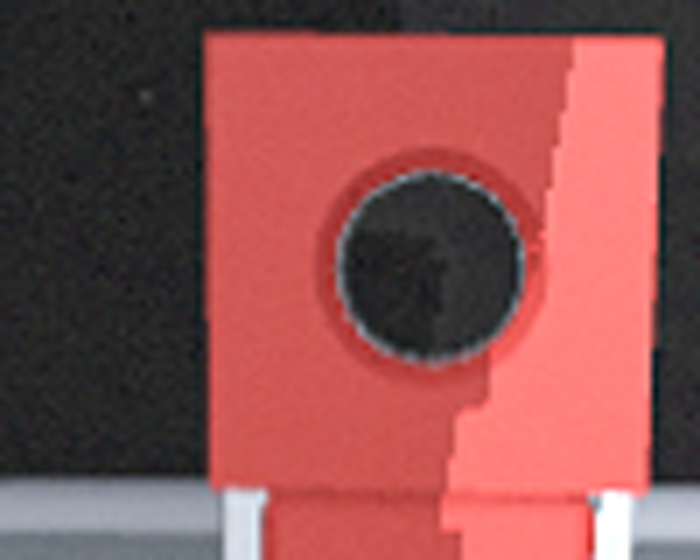

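The holes are now exactly concentric in the wrist view, with the handle-hole centre at px (286.4,122.7), which is about (0.5115, 0.0025). Next is the padlock.

Emit:
{"api": "jog_arm", "payload": {"moves": [[[0,0,35],[0,0,0],50],[[0,0,70],[0,0,0],60],[[0,-30,100],[0,0,0],60],[[-20,-65,120],[0,0,0],60],[[-40,-100,120],[0,0,0],60]]}}

```text
time_s: 9.72
ee_pos: [0.5423, -0.0861, 0.2276]
eef_rot: [-3.139, 0.005, -2.971]
force: [0.6, -0.9, 0.1]
grip_width: 0.0598
```

Emit:
{"api": "jog_arm", "payload": {"moves": [[[-15,-35,0],[0,0,0],60],[[-30,-70,0],[0,0,0],60],[[-40,-105,0],[0,0,0],60],[[-45,-140,0],[0,0,0],60],[[-45,-145,0],[0,0,0],60]]}}

```text
time_s: 10.13
ee_pos: [0.495, -0.2347, 0.2238]
eef_rot: [-3.141, -0.0, -2.977]
force: [-1.1, -0.8, 0.2]
grip_width: 0.0599
```

Run:
```python
from h import *
o=ctrl.get_obs();print(o["time_s"],o["ee_pos"],o["eef_rot"],o["force"],o["qpos"])
c=shot("wrist","w10.png");f=c["frame"]
```

```text
10.1333 [ 0.49499919 -0.23474173  0.22384392] [-3.14073018e+00 -8.81917080e-05 -2.97696803e+00] [-1.11394627 -0.83731516  0.20788454] [-5.09313845e-01  2.81071220e-01  1.50202777e+00 -7.45763441e-04
  1.35802439e+00 -2.24457752e+00]
```

View pics/w10.png

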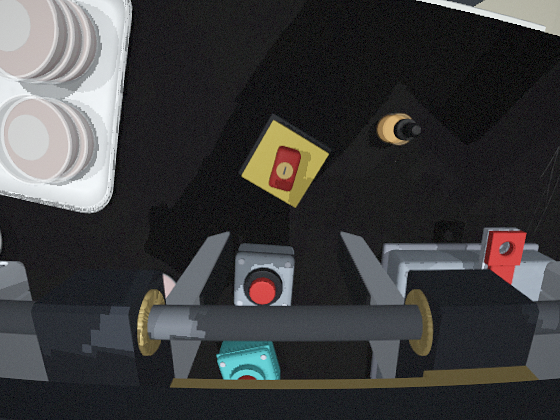

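```bash
cat >> h.py <<'E'
def redmask(f):
    hsv=cv2.cvtColor(f,cv2.COLOR_RGB2HSV)
    return (((hsv[...,0]<8)|(hsv[...,0]>172))&(hsv[...,1]>130)&(hsv[...,2]>50)).astype(np.uint8)
E
python3 - <<'E'
from h import *
c=shot("wrist");f=c["frame"];m=redmask(f)[130:210,240:330]
cs,_=cv2.findContours(m,cv2.RETR_EXTERNAL,cv2.CHAIN_APPROX_NONE); k=max(cs,key=cv2.contourArea)
b=cv2.boxPoints(cv2.minAreaRect(k))+[240,130]; print(b)
print([onz(c,*p,.084).round(4) for p in b], onz(c,*b.mean(0),.084))
cv2.imwrite("pics/w10z.png",cv2.resize(cv2.cvtColor(f[110:215,230:335],cv2.COLOR_RGB2BGR),None,fx=5.5,fy=5.5,interpolation=cv2.INTER_CUBIC))
E
```

```text
[[266.05660248 184.30187988]
 [277.6037674  143.88679409]
 [300.71697235 150.49057007]
 [289.16980743 190.90565491]]
[array([ 0.4874, -0.252 ,  0.084 ]), array([ 0.4473, -0.2471,  0.084 ]), array([ 0.4498, -0.2244,  0.084 ]), array([ 0.4902, -0.2287,  0.084 ])] [ 0.46844193 -0.23804095  0.084     ]
```

View pics/w10z.png

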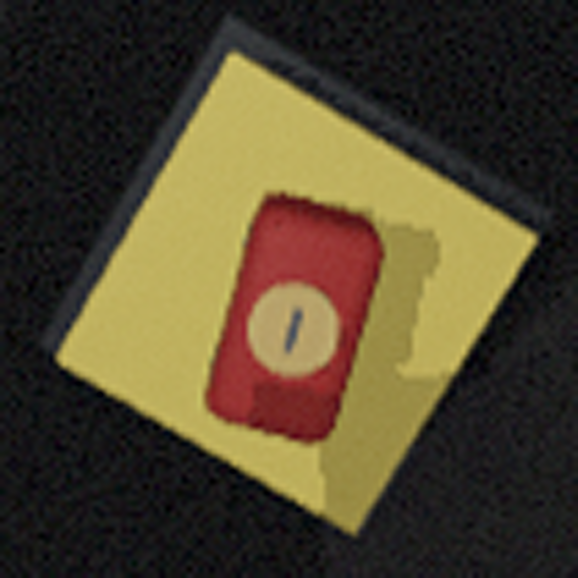

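Emit:
{"api": "jog_arm", "payload": {"moves": [[[-8,-1,-20],[0,0,-1.2],60],[[-16,-2,-50],[0,0,-2.4],60],[[-24,-3,-85],[0,0,-3.2],60],[[-24,-3,-115],[0,0,-3.2],60],[[-24,-3,-120],[0,0,-3.2],60]]}}

```text
time_s: 10.65
ee_pos: [0.4705, -0.2311, 0.0995]
eef_rot: [3.139, -0.006, 3.032]
force: [0.8, -0.4, -0.4]
grip_width: 0.0599
```

Run:
```python
from h import *
o=ctrl.get_obs();print(o["time_s"],o["ee_pos"],o["eef_rot"],o["force"])
c=shot("wrist","w11.png");f=c["frame"]
print(proj(c,o["ee_pos"]), proj(c,[.471,-.2375,.084]))
```

```text
10.65 [ 0.47054464 -0.23105819  0.09945765] [ 3.13866554 -0.00617372  3.03164199] [ 0.81099845 -0.40032599 -0.38931443]
[282.98843786 247.59167938] [272.73625241 240.42879344]
```

View pics/w11.png

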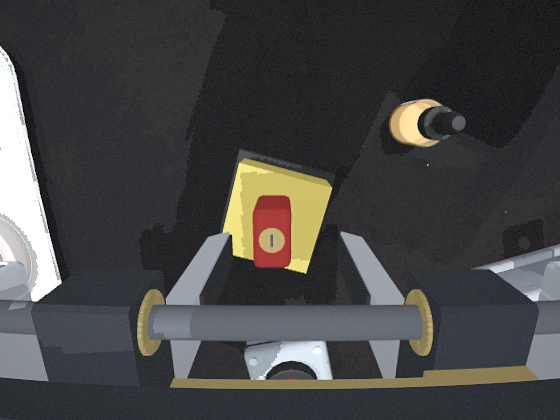

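Emit:
{"api": "jog_arm", "payload": {"moves": [[[0,-3,-15],[0,0,0],60],[[0,-3,-15],[0,0,0],60]]}}

```text
time_s: 10.87
ee_pos: [0.4728, -0.2359, 0.0888]
eef_rot: [3.141, -0.0, 3.032]
force: [-0.2, -0.2, -0.7]
grip_width: 0.0602
```

Run:
```python
from h import *
o=ctrl.get_obs();print(o["time_s"],o["ee_pos"],o["eef_rot"],o["force"])
c=shot("wrist","w12.png");f=c["frame"]
hsv=cv2.cvtColor(f,cv2.COLOR_RGB2HSV)
print(proj(c,o["ee_pos"]), proj(c,[.471,-.2375,.084]))
cv2.imwrite("pics/w12z.png",cv2.resize(cv2.cvtColor(f[170:290,200:360],cv2.COLOR_RGB2BGR),None,fx=4.5,fy=4.5,interpolation=cv2.INTER_CUBIC))
```

```text
10.8667 [ 0.47276137 -0.23592886  0.08882483] [ 3.14134931e+00 -3.39673667e-04  3.03204579e+00] [-0.20075303 -0.20670224 -0.73405823]
[282.98822955 247.59271996] [280.01520791 242.07021829]
```

View pics/w12z.png

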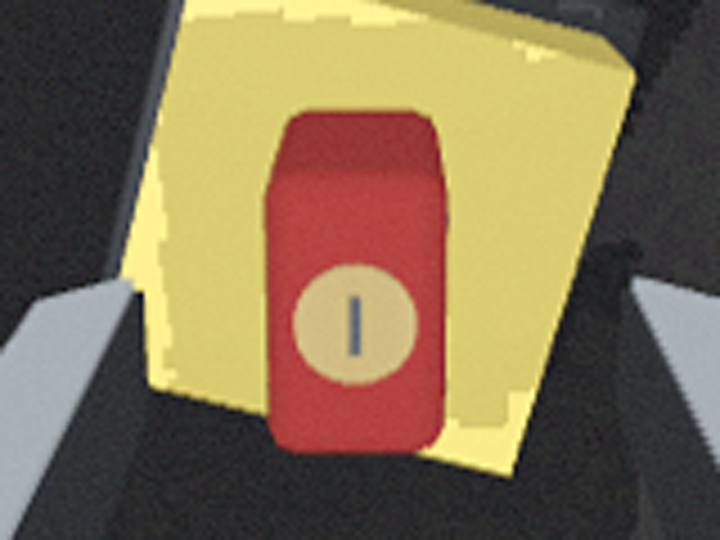

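Run:
```python
from h import *
o=ctrl.get_obs();c=shot("wrist")
d=onz(c,278.9,242.2,.084)-o["ee_pos"];print(d, R.from_euler('xyz',o["eef_rot"]).as_matrix().T@d)
```

```text
[-0.00140359 -0.00228523 -0.00577741] [ 0.00114611 -0.0024251   0.00577721]
```

Emit:
{"api": "jog_arm", "payload": {"moves": [[[-1.4,-2.3,-15],[0,0,0],60],[[-1.4,-2.3,-28],[0,0,0],60],[[-1.4,-2.3,-32],[0,0,0],60],[[-1.4,-2.3,-32],[0,0,0],60]]}}

```text
time_s: 11.3
ee_pos: [0.4711, -0.2386, 0.0573]
eef_rot: [3.142, -0.0, 3.031]
force: [-0.4, 0.3, 0.7]
grip_width: 0.0599
```

Emit:
{"api": "jog_arm", "payload": {"moves": [[[0,0,0],[0,0,0],40],[[0,0,0],[0,0,0],20],[[0,0,0],[0,0,0],15],[[0,0,0],[0,0,0],15],[[0,0,0],[0,0,0],15]], "squeeze": 25}}

```text
time_s: 11.72
ee_pos: [0.471, -0.2388, 0.0572]
eef_rot: [-3.141, 0.0, 3.031]
force: [-0.4, 0.3, -0.2]
grip_width: 0.0301
```

Run:
```python
from h import *
o=ctrl.get_obs();print(o["time_s"],o["ee_pos"],o["eef_rot"],o["force"],o["grip_width"])
c=shot("wrist","w13.png");f=c["frame"]
cv2.imwrite("pics/w13z.png",cv2.resize(cv2.cvtColor(f[170:290,200:360],cv2.COLOR_RGB2BGR),None,fx=4.5,fy=4.5,interpolation=cv2.INTER_CUBIC))
```

```text
11.7167 [ 0.47104953 -0.23883965  0.05719904] [-3.14139212e+00  4.48593640e-04  3.03068232e+00] [-0.40073108  0.33194545 -0.23521501] 0.03013715739580821
```

View pics/w13z.png

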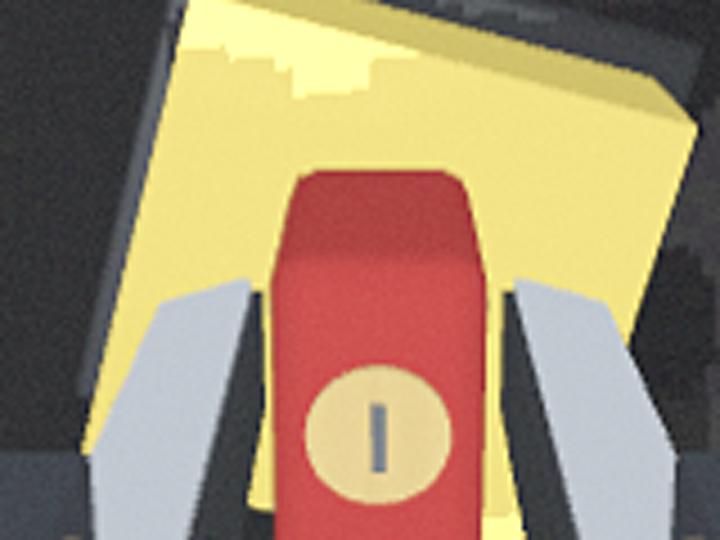

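Emit:
{"api": "jog_arm", "payload": {"moves": [[[0,0,-4],[0,0,0],30],[[0,0,-4],[0,0,0],18],[[0,0,-4],[0,0,0],18],[[0,0,-4],[0,0,0],18]]}}

```text
time_s: 12.1
ee_pos: [0.4707, -0.2387, 0.0526]
eef_rot: [3.141, -0.001, 3.031]
force: [-0.4, 0.5, -1.5]
grip_width: 0.024
```

Emit:
{"api": "jog_arm", "payload": {"moves": [[[0,0,0],[0,0,0],18],[[0,0,0],[0,0,0],18]]}}

```text
time_s: 12.27
ee_pos: [0.4709, -0.2387, 0.0528]
eef_rot: [3.142, -0.0, 3.031]
force: [0.2, -0.1, -1.2]
grip_width: 0.0241
```

Emit:
{"api": "jog_arm", "payload": {"moves": [[[0,0,15],[0,0,0],18],[[0,0,35],[0,0,0],18],[[0,0,65],[0,0,0],18],[[0,0,100],[0,0,0],18],[[0,0,100],[0,0,0],18]]}}

```text
time_s: 12.68
ee_pos: [0.473, -0.24, 0.1591]
eef_rot: [-3.138, 0.008, 3.031]
force: [0.5, 0.6, -0.3]
grip_width: 0.024
```

Run:
```python
from h import *
o=ctrl.get_obs();print(o["time_s"],o["ee_pos"],o["eef_rot"],o["force"],o["grip_width"],o["qpos"][5])
c=shot("wrist","w14.png")
d=shot("side","s14.png");f=d["frame"]
p=proj(d,o["ee_pos"]).astype(int);print(p)
cv2.imwrite("pics/s14z.png",cv2.resize(cv2.cvtColor(f[p[1]-50:p[1]+70,p[0]-60:p[0]+60],cv2.COLOR_RGB2BGR),None,fx=5,fy=5,interpolation=cv2.INTER_CUBIC))
```

```text
12.6833 [ 0.47296814 -0.23995894  0.15911802] [-3.13785937  0.00819034  3.03074945] [ 0.45450087  0.6032229  -0.26988197] 0.024010492408781697 -1.9985109937331642
[255 255]
```

View pics/w14.png

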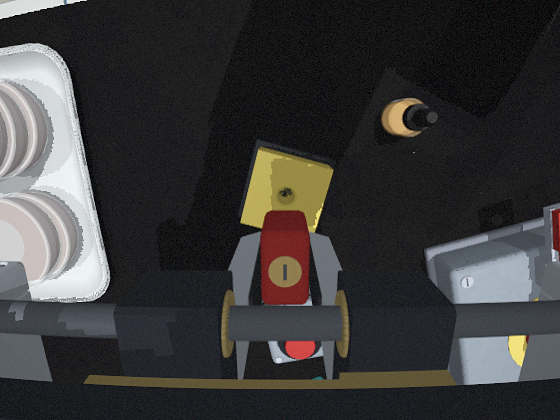

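View pics/s14z.png

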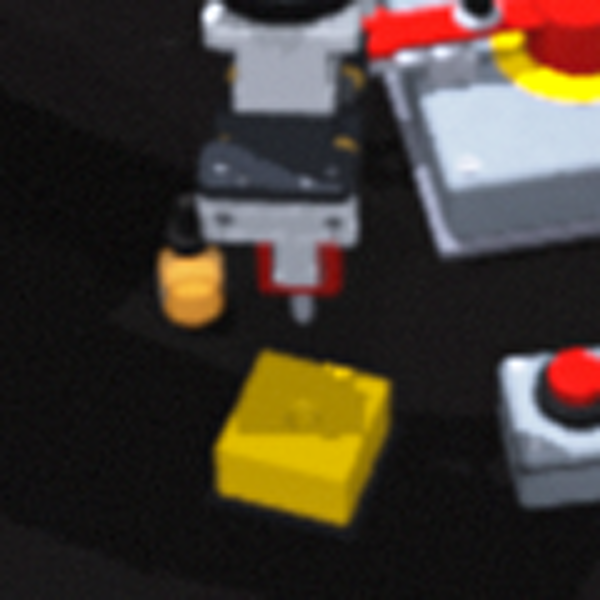

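Run:
```python
from h import *
o=ctrl.get_obs();c=shot("wrist");f=c["frame"]
hsv=cv2.cvtColor(f,cv2.COLOR_RGB2HSV)[245:300,262:310]
m=((hsv[...,0]>12)&(hsv[...,0]<30)&(hsv[...,1]>50)&(hsv[...,2]>90)).astype(np.uint8)
k,l,s,ce=cv2.connectedComponentsWithStats(m);i=1+s[1:,4].argmax();p=ce[i]+[262,245];print(p,s[i])
for dz in(.028,.031,.034):
    d=onz(c,*p,o["ee_pos"][2]+dz)-o["ee_pos"]
    print(dz,R.from_euler('xyz',o["eef_rot"]).as_matrix().T@d)
```

```text
[284.52555701 271.0406291 ] [  6  11  34  31 763]
0.028 [-0.00147638  0.00085966 -0.02799789]
0.031 [-6.80138564e-05  8.58193927e-04 -3.10007392e-02]
0.034 [ 0.00134035  0.00085673 -0.03400358]
```

Emit:
{"api": "jog_arm", "payload": {"moves": [[[5,20,5],[0,0,0.8],18],[[10,55,5],[0,0,1.6],18],[[15,90,5],[0,0,2.4],18],[[21,125,5],[0,0,3.2],18],[[26,160,5],[0,0,3.2],18]]}}

```text
time_s: 13.25
ee_pos: [0.4962, -0.0771, 0.1562]
eef_rot: [3.141, -0.002, -2.969]
force: [0.7, 0.5, -1.5]
grip_width: 0.0236
```

Emit:
{"api": "jog_arm", "payload": {"moves": [[[7,30,0],[0,0,0],18],[[12,60,0],[0,0,0],18],[[12,75,0],[0,0,0],18],[[12,80,0],[0,0,0],18],[[12,80,0],[0,0,0],18]]}}

```text
time_s: 13.67
ee_pos: [0.5083, 0.002, 0.1566]
eef_rot: [3.141, -0.002, -2.972]
force: [-0.1, 0.0, -1.3]
grip_width: 0.0241
```

Run:
```python
from h import *
o=ctrl.get_obs();print(o["time_s"],o["ee_pos"],o["eef_rot"],o["force"],o["grip_width"],o["qpos"][5])
c=shot("wrist","w15.png")
```

```text
13.6667 [0.50834809 0.0020151  0.15657665] [ 3.14109466e+00 -2.12977021e-03 -2.97166044e+00] [-0.07731158  0.04794456 -1.28894041] 0.02405999725088243 -1.8088067306295774
```

View pics/w15.png

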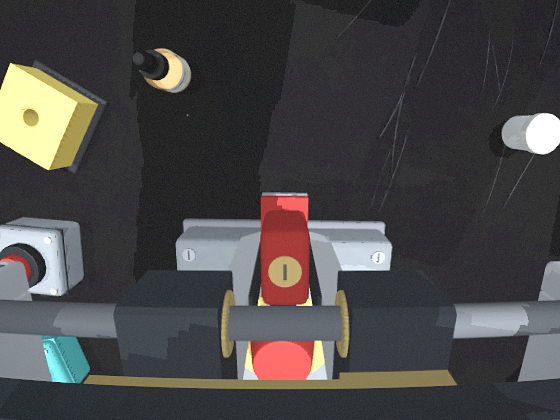

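Run:
```python
from h import *
o=ctrl.get_obs();c=shot("wrist");f=c["frame"]
print(f[188:202,275].tolist())
m=redmask(f); r=m[200,250:325].nonzero()[0]+250; print(r.min(),r.max())
for v in (195,196):
  p=onz(c,(r.min()+r.max())/2,v,.09); y=o["eef_rot"][2]; h=p-.018*np.array([np.cos(y),np.sin(y),0]); print(p,h, h-o["ee_pos"])
```

```text
[[46, 47, 46], [47, 49, 49], [48, 47, 48], [35, 34, 33], [105, 111, 118], [135, 141, 151], [146, 143, 153], [142, 104, 110], [134, 42, 43], [155, 49, 48], [171, 63, 62], [168, 56, 59], [167, 57, 57], [169, 61, 59]]
262 309
[4.92217550e-01 2.16628066e-06 9.00000000e-02] [0.50996114 0.00302952 0.09      ] [ 0.00149135  0.00194943 -0.0668415 ]
[4.92979006e-01 1.32268631e-04 9.00000000e-02] [0.5107226  0.00315962 0.09      ] [ 0.00225281  0.00207954 -0.0668415 ]
```

Emit:
{"api": "jog_arm", "payload": {"moves": [[[2.8,0,0],[0,0,0],18],[[2.8,0,-10],[0,0,0],18],[[2.8,0,-18],[0,0,0],18],[[2.8,0,-18],[0,0,0],18]]}}

```text
time_s: 14.1
ee_pos: [0.5108, 0.0008, 0.1376]
eef_rot: [3.141, -0.003, -2.974]
force: [-0.2, 0.5, -1.5]
grip_width: 0.0235
```

Run:
```python
from h import *
o=ctrl.get_obs();print(o["time_s"],o["ee_pos"],o["force"])
d=shot("side");f=d["frame"]
p=proj(d,[.511,.002,.09]).astype(int);print(p)
cv2.imwrite("pics/s16z.png",cv2.resize(cv2.cvtColor(f[p[1]-35:p[1]+25,p[0]-40:p[0]+40],cv2.COLOR_RGB2BGR),None,fx=9,fy=9,interpolation=cv2.INTER_CUBIC))
```

```text
14.1 [0.51076351 0.00076576 0.13755492] [-0.20539755  0.49716205 -1.47650292]
[266 210]
```

View pics/s16z.png

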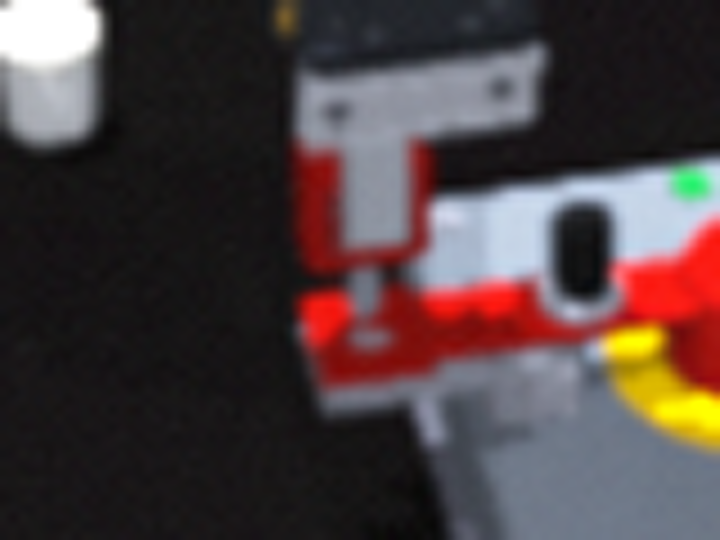

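The side view shows the shackle tip right above the hole. I'll lower it in stages and watch the force.

Emit:
{"api": "jog_arm", "payload": {"moves": [[[0.2,1,-4],[0,0,0],18],[[0.2,1,-9],[0,0,0],18],[[0.2,1,-14],[0,0,0],18],[[0.2,1,-14],[0,0,0],18]]}}

```text
time_s: 14.48
ee_pos: [0.5115, 0.0023, 0.1247]
eef_rot: [3.141, -0.001, -2.973]
force: [0.1, -0.2, -1.8]
grip_width: 0.024
```

Emit:
{"api": "jog_arm", "payload": {"moves": [[[0,0,-4],[0,0,0],18],[[0,0,-9],[0,0,0],18],[[0,0,-14],[0,0,0],18],[[0,0,-14],[0,0,0],18]]}}

```text
time_s: 14.82
ee_pos: [0.5114, 0.0023, 0.1107]
eef_rot: [3.141, -0.001, -2.973]
force: [0.3, -0.8, -1.8]
grip_width: 0.024
```

Emit:
{"api": "jog_arm", "payload": {"moves": [[[0,0,-3],[0,0,0],18],[[0,0,-6],[0,0,0],18],[[0,0,-8],[0,0,0],18],[[0,0,-8],[0,0,0],18]]}}

```text
time_s: 15.15
ee_pos: [0.5117, 0.0022, 0.1034]
eef_rot: [3.141, -0.001, -2.973]
force: [-0.9, 0.6, -2.0]
grip_width: 0.0241
```

Run:
```python
from h import *
o=ctrl.get_obs();print(o["time_s"],o["ee_pos"],o["force"])
d=shot("side");f=d["frame"]
p=proj(d,[.511,.002,.09]).astype(int);print(p)
cv2.imwrite("pics/s17z.png",cv2.resize(cv2.cvtColor(f[p[1]-35:p[1]+25,p[0]-40:p[0]+40],cv2.COLOR_RGB2BGR),None,fx=9,fy=9,interpolation=cv2.INTER_CUBIC))
```

```text
15.15 [0.51174048 0.00223878 0.10342189] [-0.87728623  0.61659904 -2.03521192]
[266 210]
```

View pics/s17z.png

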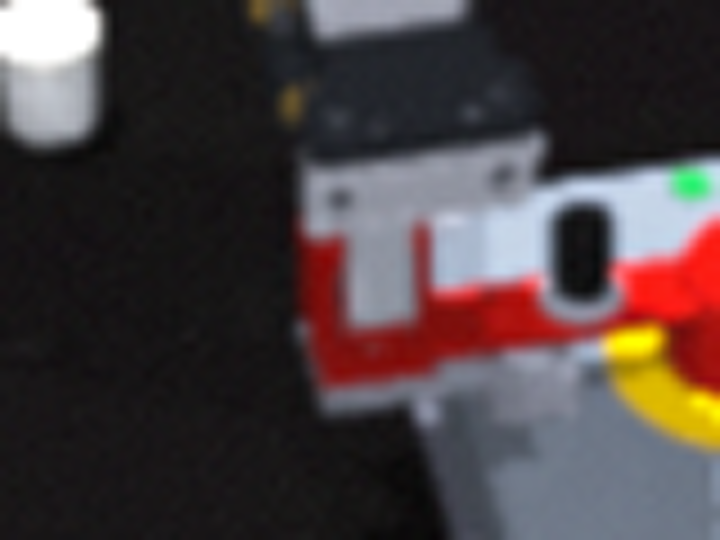

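Emit:
{"api": "jog_arm", "payload": {"moves": [[[0,0,-1],[0,0,0],18],[[0,0,-2],[0,0,0],18],[[0,0,-2],[0,0,0],18]]}}

```text
time_s: 15.45
ee_pos: [0.512, 0.0022, 0.1022]
eef_rot: [-3.141, 0.0, -2.973]
force: [-1.3, 0.3, 1.5]
grip_width: 0.0239
```

Contact: the force changed from -2 to +1.5 N at the expected height. I'll release slowly.

Emit:
{"api": "jog_arm", "payload": {"moves": [[[0,0,0],[0,0,0],27],[[0,0,0],[0,0,0],32],[[0,0,0],[0,0,0],38],[[0,0,0],[0,0,0],44],[[0,0,0],[0,0,0],44]]}}

```text
time_s: 15.87
ee_pos: [0.5119, 0.0022, 0.1018]
eef_rot: [3.142, 0.0, -2.973]
force: [0.5, 0.1, 0.9]
grip_width: 0.0434
```

Run:
```python
from h import *
o=ctrl.get_obs();print(o["time_s"],o["ee_pos"],o["force"],o["grip_width"])
c=shot("wrist","w18.png")
```

```text
15.8667 [0.51192741 0.00224875 0.1018235 ] [0.47818486 0.06558414 0.85990286] 0.04344603350615415
```

View pics/w18.png

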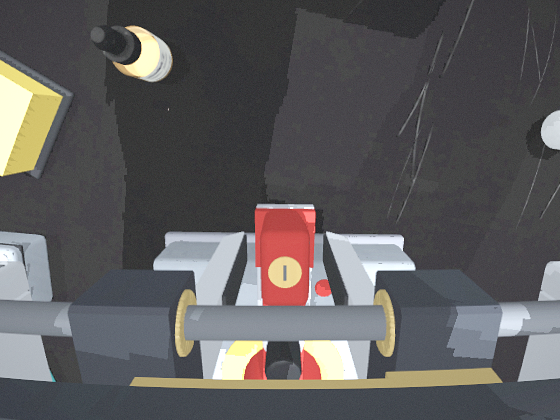

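Emit:
{"api": "jog_arm", "payload": {"moves": [[[0,0,20],[0,0,0],44],[[0,0,50],[0,0,0],44],[[0,0,85],[0,0,0],44],[[20,0,110],[0,0,0],44],[[45,0,120],[0,0,0],44]]}}

```text
time_s: 16.33
ee_pos: [0.5579, 0.0022, 0.2266]
eef_rot: [-3.14, 0.006, -2.973]
force: [-0.2, -0.5, 0.4]
grip_width: 0.044
```

Run:
```python
from h import *
o=ctrl.get_obs();print(o["time_s"],o["ee_pos"],o["force"],o["grip_width"])
c=shot("wrist","w19.png")
f=c["frame"]
d=shot("side");f=d["frame"]
p=proj(d,[.511,.002,.09]).astype(int);print(p)
cv2.imwrite("pics/s19z.png",cv2.resize(cv2.cvtColor(f[p[1]-35:p[1]+25,p[0]-40:p[0]+40],cv2.COLOR_RGB2BGR),None,fx=9,fy=9,interpolation=cv2.INTER_CUBIC))
```

```text
16.3333 [0.55791949 0.00221742 0.22662775] [-0.19637006 -0.53220234  0.39873315] 0.04402311681155787
[266 210]
```

View pics/w19.png

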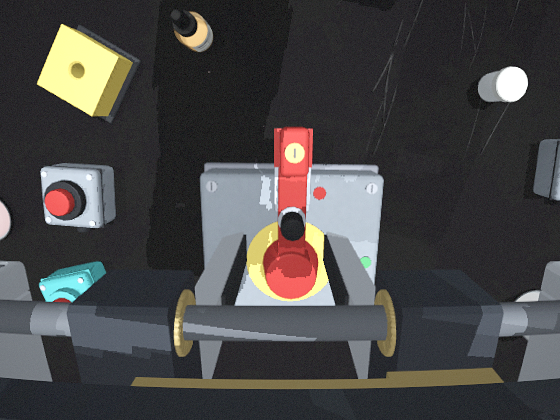

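View pics/s19z.png

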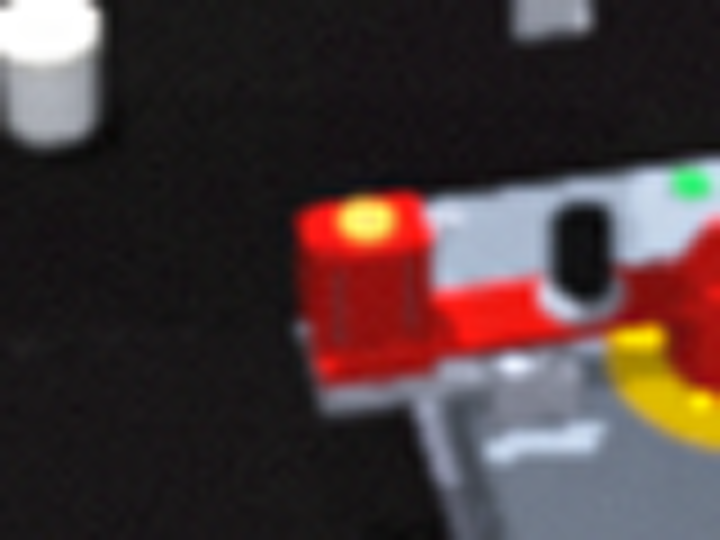

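Padlock seated upright on the handle. Now the green button.

Emit:
{"api": "jog_arm", "payload": {"moves": [[[-8,36,0],[0,0,0],20],[[-16,72,0],[0,0,0],0],[[-24,108,0],[0,0,0],0],[[-32,144,0],[0,0,0],0],[[-40,180,0],[0,0,0],0]]}}

```text
time_s: 16.85
ee_pos: [0.5156, 0.1836, 0.2212]
eef_rot: [-3.141, -0.001, -2.974]
force: [0.9, -0.4, 0.6]
grip_width: 0.0142
```

Emit:
{"api": "jog_arm", "payload": {"moves": [[[-6,36,0],[0,0,0],0],[[-12,72,0],[0,0,0],0],[[-18,108,0],[0,0,0],0],[[-24,144,0],[0,0,0],0],[[-24,155,-20],[0,0,0],0]]}}

```text
time_s: 17.27
ee_pos: [0.4919, 0.3416, 0.2041]
eef_rot: [3.139, 0.004, -2.97]
force: [-0.4, -0.4, -0.6]
grip_width: 0.0006
```

Emit:
{"api": "jog_arm", "payload": {"moves": [[[0,0,0],[0,0,0],0],[[0,0,0],[0,0,0],0]]}}

```text
time_s: 17.43
ee_pos: [0.492, 0.3368, 0.2005]
eef_rot: [-3.14, -0.003, -2.972]
force: [-0.4, -0.1, 0.3]
grip_width: 0.0007
```

Run:
```python
from h import *
o=ctrl.get_obs();print(o["time_s"],o["ee_pos"],o["eef_rot"],o["grip_width"])
c=shot("wrist","w20.png");f=c["frame"]
hsv=cv2.cvtColor(f,cv2.COLOR_RGB2HSV)
m=((hsv[...,0]>50)&(hsv[...,0]<80)&(hsv[...,1]>110)&(hsv[...,2]>60)).astype(np.uint8)
k,l,s,ce=cv2.connectedComponentsWithStats(m)
for i in range(1,k):
    if s[i,4]>60: print(s[i],ce[i],onz(c,*ce[i],.063))
```

```text
17.4333 [0.49203395 0.3368271  0.20047844] [-3.14026390e+00 -2.94340191e-03 -2.97222912e+00] 0.0006984563959280543
[282 170  30  32 237] [294.98312236 189.14767932] [0.48324342 0.34639209 0.063     ]
```

View pics/w20.png

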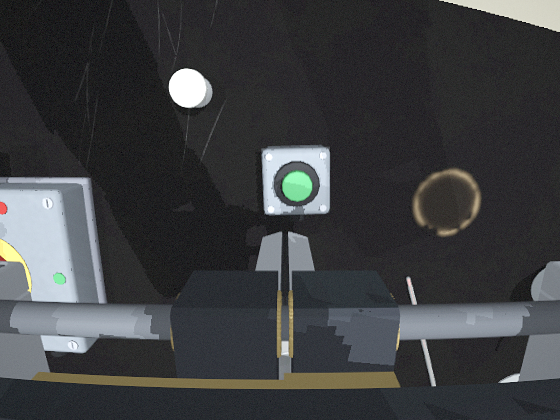

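Emit:
{"api": "jog_arm", "payload": {"moves": [[[-11,8,-35],[0,0,0],0],[[-11,8,-75],[0,0,0],0],[[-11,8,-105],[0,0,0],0],[[-11,8,-120],[0,0,0],0],[[-11,8,-120],[0,0,0],0]]}}

```text
time_s: 17.9
ee_pos: [0.4811, 0.3431, 0.0792]
eef_rot: [-3.14, -0.004, -2.975]
force: [-0.4, 0.2, -0.3]
grip_width: 0.0004
```

Emit:
{"api": "jog_arm", "payload": {"moves": [[[0,0,0],[0,0,0],0]]}}

```text
time_s: 17.98
ee_pos: [0.4825, 0.3443, 0.0828]
eef_rot: [-3.142, 0.0, -2.975]
force: [0.2, -0.1, 0.2]
grip_width: 0.0006
```

Run:
```python
from h import *
o=ctrl.get_obs();print(o["time_s"],o["ee_pos"],o["eef_rot"],o["force"])
c=shot("wrist","w21.png")
```

```text
17.9833 [0.48254072 0.34428271 0.08276462] [-3.14156573e+00  1.76383895e-04 -2.97467721e+00] [ 0.16742566 -0.06702523  0.2331025 ]
```

View pics/w21.png

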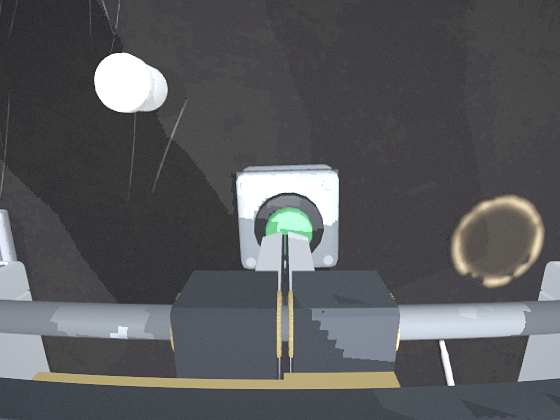

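Emit:
{"api": "jog_arm", "payload": {"moves": [[[-2,1.5,-8],[0,0,0],0],[[-2,1.5,-16],[0,0,0],0],[[-2,1.5,-20],[0,0,0],0],[[-2,1.5,-23],[0,0,0],0],[[-2,1.5,-23],[0,0,0],0]]}}

```text
time_s: 18.45
ee_pos: [0.4804, 0.347, 0.061]
eef_rot: [3.141, 0.002, -2.973]
force: [-5.6, -4.6, 19.9]
grip_width: 0.0007
```

Emit:
{"api": "jog_arm", "payload": {"moves": [[[0,0,-1],[0,0,0],0],[[0,0,-2],[0,0,0],0],[[0,0,-2],[0,0,0],0]]}}

```text
time_s: 18.7
ee_pos: [0.4806, 0.3471, 0.0606]
eef_rot: [3.141, 0.003, -2.973]
force: [-12.8, -10.0, 37.9]
grip_width: 0.0012
```

Run:
```python
from h import *
c=shot("wrist");f1=c["frame"][190:270,230:340]
d=shot("side");f=d["frame"];p=proj(d,[.481,.345,.06]).astype(int)
f2=f[p[1]-25:p[1]+30,p[0]-30:p[0]+30]
cv2.imwrite("pics/p22.png",cv2.cvtColor(np.hstack([cv2.resize(f1,(400,330)),cv2.resize(f2,(360,330),interpolation=cv2.INTER_CUBIC)]),cv2.COLOR_RGB2BGR))
```

```text
(no output)
```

View pics/p22.png

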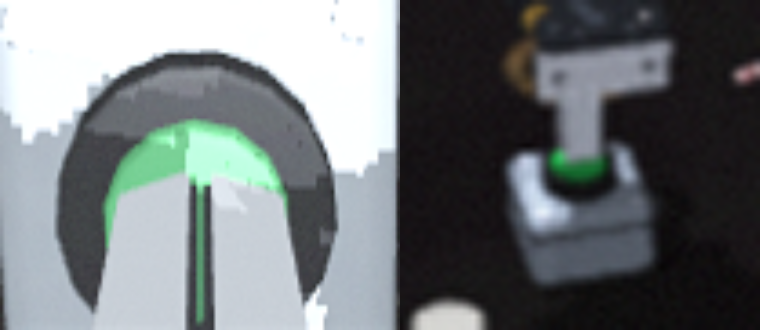

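To confirm travel, I'll back off slowly and watch how the force changes with height.

Emit:
{"api": "jog_arm", "payload": {"moves": [[[0,0,4],[0,0,0],0],[[0,0,4],[0,0,0],0],[[0,0,4],[0,0,0],0]]}}

```text
time_s: 19.05
ee_pos: [0.4803, 0.347, 0.0616]
eef_rot: [3.141, 0.002, -2.973]
force: [1.8, 0.1, 4.1]
grip_width: 0.0002
```

Emit:
{"api": "jog_arm", "payload": {"moves": [[[0,0,2],[0,0,0],0],[[0,0,2],[0,0,0],0],[[0,0,2],[0,0,0],0]]}}

```text
time_s: 19.3
ee_pos: [0.4802, 0.3469, 0.063]
eef_rot: [3.141, 0.001, -2.973]
force: [3.3, 1.2, 4.3]
grip_width: 0.0006
```

Emit:
{"api": "jog_arm", "payload": {"moves": [[[0,0,2],[0,0,0],0],[[0,0,2],[0,0,0],0],[[0,0,2],[0,0,0],0]]}}

```text
time_s: 19.55
ee_pos: [0.4798, 0.3467, 0.0647]
eef_rot: [-3.142, -0.0, -2.973]
force: [2.1, 1.5, 3.3]
grip_width: 0.0008
```

The button pushes back like a spring all the way from 0.0616 to above 0.0647, so the stop at 0.061 was true bottom. I'll lift clear and do the final checks.

Emit:
{"api": "jog_arm", "payload": {"moves": [[[0,0,30],[0,0,0],0],[[0,0,70],[0,0,0],0],[[0,0,110],[0,0,0],0],[[0,0,140],[0,0,0],0],[[0,0,140],[0,0,0],0]]}}

```text
time_s: 19.97
ee_pos: [0.4812, 0.3476, 0.211]
eef_rot: [3.139, 0.007, -2.973]
force: [0.3, -0.1, 1.6]
grip_width: 0.0006
```

Emit:
{"api": "jog_arm", "payload": {"moves": [[[0,0,0],[0,0,0],0],[[0,0,0],[0,0,0],0],[[0,0,0],[0,0,0],0]]}}

```text
time_s: 20.22
ee_pos: [0.4793, 0.3463, 0.2028]
eef_rot: [-3.14, -0.003, -2.973]
force: [-0.3, 1.1, 1.4]
grip_width: 0.0006
```

Run:
```python
from h import *
o=ctrl.get_obs();print(o["time_s"],o["ee_pos"],o["force"])
d=shot("side","s23.png");f=d["frame"]
cv2.imwrite("pics/s23z.png",cv2.resize(cv2.cvtColor(f[110:330,200:420],cv2.COLOR_RGB2BGR),None,fx=2.7,fy=2.7,interpolation=cv2.INTER_CUBIC))
```

```text
20.2167 [0.47927081 0.34631028 0.20284557] [-0.25499869  1.08768533  1.41892116]
```

View pics/s23z.png

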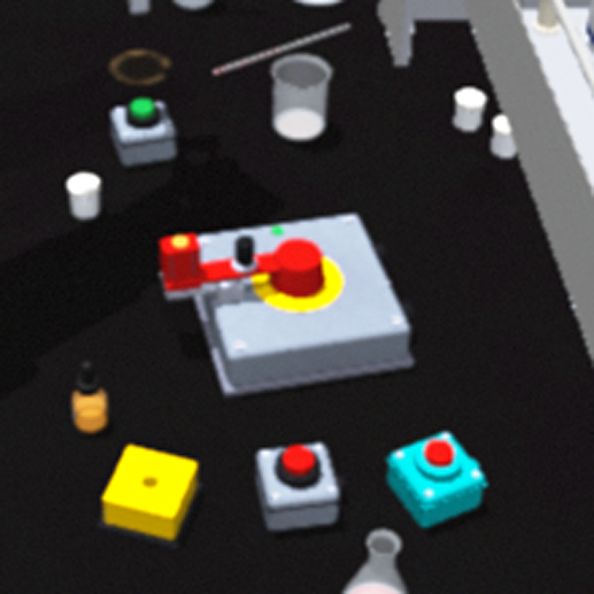

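The side view shows the padlock upright on the handle, both buttons sprung back, the bystanders where they were, and the arm clear. I'm handing in.

```bash
python3 -c "
from h import *
print(ctrl.hand_in())"
```

```text
the job is handed in; nothing more can be done
None
```

I did all four steps in order and handed the job in at about 20 s. No verdict is reported, so what follows rests on my own checks.

- **Stop button:** my first two presses met a hard stop that I couldn't tell from the collar. I pressed again with one finger well inside the red top; it stopped at the same height, about 20 N, so it was fully in.
- **Handle:** I pinched the knob and swung it to off. In the wrist view the handle hole and the ear hole were concentric.
- **Padlock:** the shackle went through both holes with no side load and touched down at the expected height. After release it sat upright on the handle.
- **Start button:** I pressed it only after the padlock was seated. It bottomed out, and on backing off the force fell slowly over the next few millimetres, as a spring would.

**Last check:** the side view showed the padlock in place, both buttons up, all four bystanders where they started, and the arm clear.

**Disagreements:**
- Contact heights on the buttons read about 3–4 mm higher than their stated heights.
- The wrist and top cameras differed by 3–5 mm in y, so I placed the padlock from wrist-camera measurements relative to the tool.
- One early press on the stop button briefly read 43.5 N at the wrist. That was fingertip contact and below the 120 N wrist limit. It would only matter if the 40 N limit for the arm and gripper body also covers the fingers.

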